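# Set the blade gap of a bench cable stripper with a gauge

## Task

A reground blade has just been clamped into the bench cable stripper, so its blade gap must be set again: slide the blade of the 5 mm setting gauge along the feed channel until its tip is well past the round blade, and with the gauge lying there turn the knob on top until the gauge is nipped so lightly that it just drags, without forcing the blade, and let go of both. Then draw the gauge out against that light drag and lay it flat on the bench clear of the machine. Leave the knob alone whenever the gauge is not in the gap, and do not disturb the tools lying around.

Things in the scene. Friction and masses are not known exactly. Their poses are not given: they have to be found in the camera images.
- stripper: bench cable stripper, fixed: grey base plate 150 x 100 x 8 mm, two upright aluminium side plates (inner faces 50 mm apart, 44 mm long in x), bridge across them 124 to 136 mm above the bench. Origin on the bench right below the nip between round blade and feed roller. x: feed direction, into the machine and away from the robot; y left, z up. The gauge goes in along +x
- adjuster (a joint): angle of the adjusting screw's knob in rad, 0 to 4.8, starts between 0 and 0.3; turning clockwise seen from above makes it grow and lowers the blade by 20 mm a turn (3.18 mm per rad). Stiff enough to stay where it is left (about 0.07 N m)
- gauge: setting gauge, 155 mm long, 16 mm wide, about 90 g, flat underside: black handle 55 mm long and 20 mm high (x = -77.5 to -22.5 mm), then a flat steel blade 5 mm thick (to x = +77.5 mm). Origin in the middle of the underside, x towards the blade's tip, z up. Pushed in with its tip 10 to 20 mm past the nip it lies by itself on the deck, the handle free in front of it
- gauge_tip (a point): middle of the end face of the gauge's steel blade, 77.5 mm along x from the gauge's origin and 2.5 mm above its underside
- screwdriver: screwdriver with red handle, 143 mm, lying left of the machine; to be left alone
- pliers: red-handled pliers, 159 mm, lying left of the machine; to be left alone
- tape: roll of black tape, 62 mm across, lying right of the machine; to be left alone
- knob: adjusting knob on top of the machine: black, fluted, round, 32 mm across, 22 mm high. Origin at its centre on the vertical screw axis (directly above the stripper's origin); its top is 11 mm above this point, the bridge's face 21 mm below. It turns with the screw and does not move up or down
- channel_mouth (a point): middle of the front end of the feed channel's floor, 44 mm above the bench and 75 mm before the nip. The level deck, flush with the feed roller's top, is 40 mm wide and runs from here to 34 mm past the nip; the channel on it is 23 mm wide between walls 4 mm high, whose flared ends reach to 85 mm before the nip
- blade_zero (a point): frame point above the nip, 58.1 mm over the bench. At adjuster 0 the lowest point of the round blade (about 34 mm across, 3 mm thick, upright along x) lies 0 to 7 mm below it, not known as it was just clamped in: a gauge on the deck starts with 1 to 9.1 mm of play. The blade is sprung: it lifts at 1.8 N, then 3 N per mm; over 15 N harms it. Light drag: screw 0 to 1.5 mm past first touch

How it is judged:
By the outcome, as a careful person would: the job done as asked, in the order asked, and still so for the second after the job is handed in, with the robot touching nothing.
It also fails if it takes over 72 s, if anything falls off the work surface, if the arm or the gripper's body presses on something with over 40 N, if the wrist force passes 120 N, or if a joint passes its speed limit or range.

## Robot

A 6-joint arm with a two-finger parallel gripper is mounted at the origin on a cart in front of the work surface, level with it; the furniture and walls round the work are solid. World frame = base frame: x ahead of the robot, y to its left, z up, the work surface at z = 0. Lengths are in m, angles in rad, forces in N, time in s.
With the tool pointing down it reaches from about 0.325 to 0.85 m from the base axis. Payload 15.5 kg.
Tool frame: the origin (TCP) lies between the finger pads; the fingertips stand 25 mm ahead of it and the grasp point (between the pads) lies 6 mm ahead of it; x points along the fingers, z is the direction in which the jaws open and shut, and the axes are right-handed (so a half turn about x gives the same grasp; the last joint's range is limited). The gripper opens to 91 mm and grips with 3 to 60 N. Pads are 32 mm wide; open, the fingers measure 118 mm over their backs; the gripper's body (76 mm by 178 mm) begins 60 mm behind the grasp point.
Start: joints at [1.234, 0.494, 1.345, -0, 1.302, -0.096], TCP at [0.15, 0.607, 0.239] pointing down, gripper open.
Joint ranges: [-2.91, 2.91], [-0.82, 2.16], [0.22, 2.67], [-1.22, 4.37], [0.12, 2.79], [-3.08, 3.08]. Speed limits (rad/s): [1.89, 1.89, 2.57, 3.01, 3.01, 3.01].

## Interface

Orientations are given as [roll, pitch, yaw] about the fixed x, y, z axes, in that order (R = Rz(yaw) Ry(pitch) Rx(roll)).
In Python, from rig import robot, optics gives the robot as it stands.
- The arm moves only by the tool send_rows, never from a script. Its argument "steps" is text: rows parted by semicolons, each of 6 numbers parted by spaces: the shift along the tool's x, y, z in mm, then the turn, a rotation vector about the tool's x, y, z in rad. In form: x y z wx wy wz; .... A call has 1 to 10 rows; each row shifts and turns the commanded pose from where the row before left it, along the tool's axes as they then stand; what a row does not reach is not made up. A row lasts 1/10 s, in which the tool goes at most 50 mm and 8.59 degrees, less where a joint would pass 70% of its speed; a pose out of reach is approached as far as the arm can. A call with a gripper value outside its range is refused whole. "hand" is the closure in counts, from 0 (fully open) to 255 (shut), set as the call begins (left out, the last holds). The fingers move at their own pace and stop on an object; "squeeze" is the grip in N (left out, the last holds). Time passes only in rows, so rows that do not move let the fingers close. It gives the time, the measured TCP pose, the force and the opening at its end, in the units of the state.
- robot.observe(): the state, without advancing time (a new reading comes with each control period).
- optics.grab_frame(name): name is "side" or "top" or "wrist"; returns the picture (400x640x3 uint8, blue, green, red); there is no depth.
- optics.camera_info(name): a dict with "mtx" (3x3 intrinsics, pixels), "R" (3x3) and "t" (3): a world point X has camera coordinates R X + t; the wrist camera has in their place "hand_eye" (4x4, takes a point from camera to tool coordinates, whose origin is the TCP and whose axes are the tool frame's). Camera axes: x right, y down, z forward; pixel columns grow to the right and rows downward; lengths in m; the calibration is good to about 2 mm. A picture is of the moment at which its call begins: read the wrist's pose just before it. camera_info takes no time and is no camera call.
- robot.hand_in(): hands the job in, once; it reports no verdict.
The state is a dict: "time": time; "joints": joint angles; "qd": joint speeds; "joint_torque": joint torques, N m; "ee_pos": TCP position; "tool_rot": TCP orientation; "ft_force": force on the tool from outside, world axes, zero at the start; "moment": the same for the moment, N m; "grip_width": finger opening in m.
Only numpy, scipy, OpenCV 4.12 (cv2) and the standard library are available. Lean on these libraries where they do the work, as an engineer would, in place of code of your own. Each camera call takes 0.05 s, during which the arm holds its last target.

## Working session

There is one attempt and no reset: what is moved stays moved. The work goes in short steps, Python scripts to look and compute and a tool call to move; the robot and the scene stay as the last step left them, time stands still between calls to the robot, and variables do not carry over. Pictures are saved under pics/ and viewed, and the job is handed in when it is done.

Besides the shell and the picture viewer there is one more tool, called after ">>>" by a JSON object that holds its "name" and its "arguments", one argument or row to a line. send_rows: Moves the arm, as the interface text tells. Its arguments: {"type":"object","properties":{"steps":{"type":"string"},"hand":{"type":"number"},"squeeze":{"type":"number"}},"required":["steps"]}

```bash
mkdir -p pics; ls; python3 - <<'E'
from rig import robot, optics
import cv2
print(robot.observe())
for n in ["side","top","wrist"]:
    print(n,optics.camera_info(n))
    cv2.imwrite(f"pics/{n}0.png",optics.grab_frame(n))
E
```

```text
pics
{'time': 0.0, 'joints': array([ 1.23351251e+00,  4.94184382e-01,  1.34613047e+00,  2.14390797e-05,
        1.30249637e+00, -9.54967560e-02]), 'qd': array([-0.00135543, -0.0006211 ,  0.00029577,  0.00120151, -0.00085212,
        0.00039032]), 'joint_torque': array([-1.29394299e-03, -8.78840661e+01, -3.81843996e+01,  7.05755269e-02,
        5.35056903e-02, -6.70710642e-05]), 'ee_pos': array([0.14952129, 0.60649236, 0.23833773]), 'tool_rot': array([ 3.02913894,  1.56957759, -1.92504279]), 'ft_force': array([ 0.325411  , -0.86194848, -0.26988593]), 'moment': array([-0.01233695, -0.01826673,  0.00438619]), 'grip_width': 0.09113708470373294}
side {'mtx': array([[504.63702729,   0.        , 320.43325609],
       [  0.        , 504.63702729, 202.31187029],
       [  0.        ,   0.        ,   1.        ]]), 'R': array([[-0.98477782, -0.17280685,  0.01872001],
       [-0.12801289,  0.64819366, -0.75063818],
       [ 0.11758123, -0.74160823, -0.66044825]]), 't': array([0.59615283, 0.14050729, 1.22697679])}
top {'mtx': array([[519.2052345 ,   0.        , 331.20035373],
       [  0.        , 519.2052345 , 209.43118331],
       [  0.        ,   0.        ,   1.        ]]), 'R': array([[ 0.00835506, -0.99995652, -0.00414083],
       [-0.98973278, -0.00767861, -0.14272375],
       [ 0.14268575,  0.00529078, -0.9897539 ]]), 't': array([0.02752427, 0.60139087, 1.28689487])}
wrist {'mtx': array([[282.32963254,   0.        , 316.03038811],
       [  0.        , 282.32963254, 199.95749635],
       [  0.        ,   0.        ,   1.        ]]), 'hand_eye': array([[ 6.83955809e-05, -2.46021793e-01,  9.69264295e-01,
        -1.44775521e-01],
       [ 1.18356301e-04, -9.69264288e-01, -2.46021800e-01,
         6.76724545e-02],
       [ 9.99999991e-01,  1.31545340e-04, -3.71751646e-05,
         1.73907430e-04],
       [ 0.00000000e+00,  0.00000000e+00,  0.00000000e+00,
         1.00000000e+00]])}
```

View pics/side0.png

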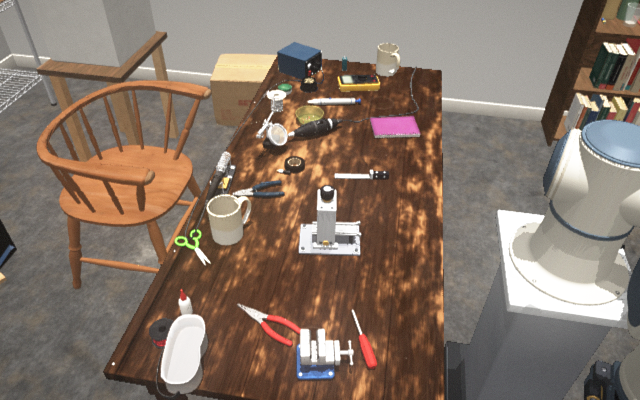

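View pics/top0.png

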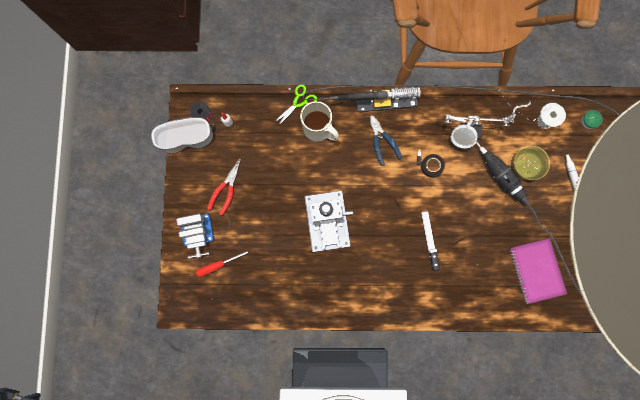

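View pics/wrist0.png

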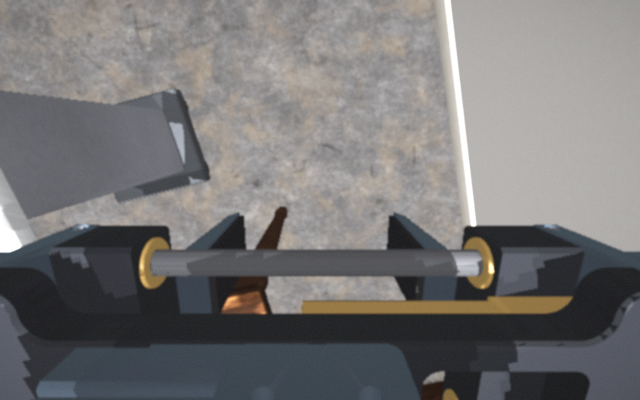

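```bash
cat > h.py <<'E'
import numpy as np, cv2
from rig import robot, optics
from scipy.spatial.transform import Rotation as Ro
def cam(n,ob=None):
    c=optics.camera_info(n)
    if n!='wrist': return c['mtx'],c['R'],c['t']
    T=np.eye(4);T[:3,:3]=Ro.from_euler('xyz',ob['tool_rot']).as_matrix();T[:3,3]=ob['ee_pos']
    W=np.linalg.inv(T@c['hand_eye']); return c['mtx'],W[:3,:3],W[:3,3]
def bp(C,uv,z):
    K,R,t=C; d=R.T@np.linalg.inv(K)@np.array([uv[0],uv[1],1.]); o=-R.T@t
    return o+d*(z-o[2])/d[2]
def pj(C,X):
    K,R,t=C; p=K@(R@np.array(X)+t); return p[:2]/p[2]
def tri(Cs,uvs):
    A=[];b=[]
    for C,uv in zip(Cs,uvs):
        K,R,t=C; d=R.T@np.linalg.inv(K)@np.array([uv[0],uv[1],1.]);d/=np.linalg.norm(d);o=-R.T@t
        P=np.eye(3)-np.outer(d,d);A.append(P);b.append(P@o)
    A=np.vstack(A);b=np.hstack(b);x,*_=np.linalg.lstsq(A,b,rcond=None);return x,np.linalg.norm(A@x-b)
E
python3 - <<'E'
from h import *
im=cv2.imread('pics/top0.png'); 
cv2.imwrite('pics/t_a.png',np.hstack([cv2.resize(im[180:260,290:370],None,fx=5,fy=5,interpolation=3),cv2.resize(im[200:280,390:470],None,fx=5,fy=5,interpolation=3)]))
im=cv2.imread('pics/side0.png'); cv2.imwrite('pics/s_a.png',cv2.resize(im[160:260,285:405],None,fx=6,fy=6,interpolation=3))
E
```

```text
(no output)
```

View pics/t_a.png

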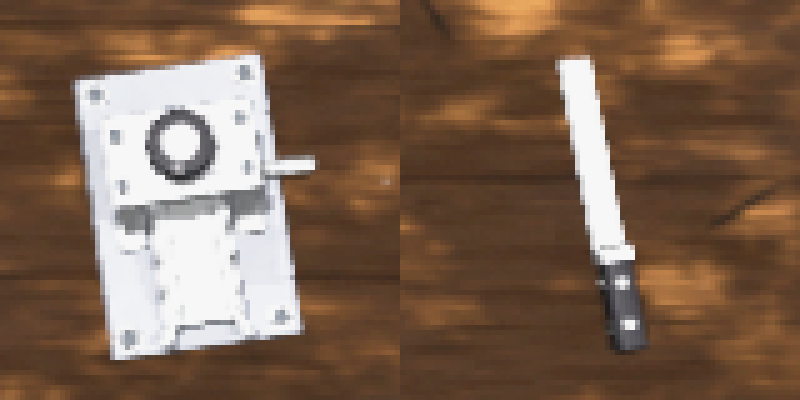

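View pics/s_a.png

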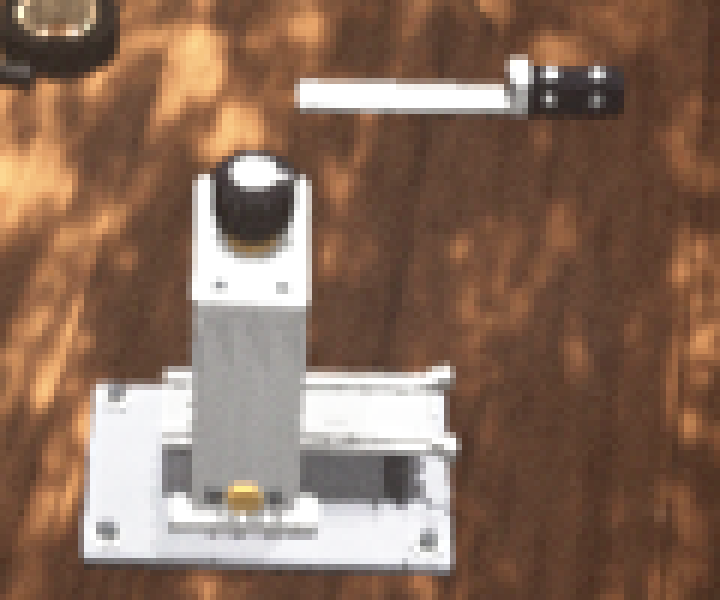

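```bash
python3 - <<'E'
from h import *
T=cam('top');S=cam('side')
f=lambda p:(290+p[0]/5-.4,180+p[1]/5-.4)
g=lambda p:(390+p[0]/5-.4,200+p[1]/5-.4)
P=[bp(T,f(p),.008) for p in [(78,80),(262,55),(302,333),(113,358)]]
P=np.array(P);print(P.round(4)); 
for i in range(4): print(np.linalg.norm(P[i]-P[(i+1)%4]),end=' ')
print('ctr',P.mean(0)); d=(P[0]+P[1]-P[2]-P[3]);print('yaw',np.arctan2(d[1],d[0])); d=P[0]+P[3]-P[1]-P[2]; print('yaw y',np.arctan2(-d[0],d[1]))
k=f((181,142));print('knob top', bp(T,k,.168))
s=lambda p:(285+p[0]/6-.4,160+p[1]/6-.4)
print(tri([T,S],[k,s((256,170))]))
# screw axis: bridge top z .136, knob centre z? 
tip=bp(T,g((174,59)),.005);shoul=bp(T,g((212,250)),.005);tail=bp(T,g((230,350)),.02)
print(tip,shoul,tail,np.linalg.norm((tip-tail)[:2]));d=tip-tail;print(np.arctan2(d[1],d[0]),(tip+tail)/2)
P2=[bp(S,s(p),.008) for p in [(95,384),(82,562),(452,571),(445,384)]];print(np.array(P2).round(4))
print(bp(S,s((297,95)),.005),bp(S,s((625,90)),.012))
E
```

```text
[[ 0.6426  0.1015  0.008 ]
 [ 0.6567  0.0044  0.008 ]
 [ 0.5099 -0.0172  0.008 ]
 [ 0.4961  0.081   0.008 ]]
0.09813043189425803 0.14843107298769556 0.09920423343030062 0.1479189313329773 ctr [0.57633426 0.04245397 0.008     ]
yaw 0.1425329106723097
yaw y 0.14209662948943727
knob top [0.58641454 0.04425854 0.168     ]
(array([0.58559846, 0.04422427, 0.16938245]), np.float64(0.0008578529572663509))
[ 0.60332267 -0.21283052  0.005     ] [ 0.5029774  -0.23087989  0.005     ] [ 0.45083001 -0.23626857  0.02      ] 0.15428334811267372
0.1525060460644898 [ 0.52707634 -0.22454954  0.0125    ]
[[ 0.6565  0.0064  0.008 ]
 [ 0.6407  0.1085  0.008 ]
 [ 0.4939  0.0851  0.008 ]
 [ 0.5093 -0.0224  0.008 ]]
[ 0.60261715 -0.21120994  0.005     ] [ 0.44814598 -0.23699718  0.012     ]
```

```bash
cat >> h.py <<'E'
O=np.array([.586,.0443,0.]);YAW=.142
def Sm(p): # stripper->world
    c,s=np.cos(YAW),np.sin(YAW); return O+np.array([c*p[0]-s*p[1],s*p[0]+c*p[1],p[2]])
def Rt(pitch,yaw,flip=1): # tool x pointing 'pitch' below horizontal toward yaw; tool y up(ish)*flip
    x=np.array([np.cos(pitch),0,-np.sin(pitch)]);y=np.array([np.sin(pitch),0,np.cos(pitch)])*flip
    return Ro.from_euler('z',yaw).as_matrix()@np.array([x,y,np.cross(x,y)]).T
def plan(Pt,R2,n=None,P0=None,R0=None):
    ob=robot.observe()
    if P0 is None:P0=ob['ee_pos']
    if R0 is None:R0=Ro.from_euler('xyz',ob['tool_rot']).as_matrix()
    rv=Ro.from_matrix(R0.T@R2).as_rotvec();a=np.linalg.norm(rv);d=np.linalg.norm(Pt-P0)
    n0=int(np.ceil(max(a/.145,d/.045)));n=n or n0
    out=[];Pp,Rp=P0,R0
    for k in range(1,n+1):
        Rk=R0@Ro.from_rotvec(rv*k/n).as_matrix();Pk=P0+(Pt-P0)*k/n
        t=Rp.T@(Pk-Pp)*1e3;w=rv/n
        out.append(' '.join('%.1f'%v for v in t)+' '+' '.join('%.3f'%v for v in w));Pp,Rp=Pk,Rk
    print('n',n,'min',n0);print('; '.join(out).replace('-0.0 ','0 ').replace('0.000','0').replace('-0 ','0 ')); 
def st():
    ob=robot.observe();print('t',round(ob['time'],2),'p',ob['ee_pos'].round(4),'F',ob['ft_force'].round(2),'M',ob['moment'].round(4),'w',round(ob['grip_width'],4),'q',ob['joints'].round(3));print(Ro.from_euler('xyz',ob['tool_rot']).as_matrix().round(3));return ob
E
python3 - <<'E'
from h import *
st()
plan(Sm([-.150,0,.06]),Rt(.60,YAW))
E
```

```text
t 0.15 p [0.1496 0.6066 0.2385] F [-1.09  0.3  -0.22] M [0.0012 0.0168 0.0226] w 0.0912 q [ 1.234  0.494  1.346 -0.     1.303 -0.096]
[[-0.    -0.971  0.239]
 [-0.001  0.239  0.971]
 [-1.     0.    -0.001]]
n 20 min 20
8.9 -21.0 -24.9 0.123 -0.065 0.013; 7.1 -24.0 -22.6 0.123 -0.065 0.013; 5.4 -26.7 -19.9 0.123 -0.065 0.013; 3.9 -29.0 -16.7 0.123 -0.065 0.013; 2.5 -30.9 -13.2 0.123 -0.065 0.013; 1.3 -32.4 -9.5 0.123 -0.065 0.013; 0.4 -33.3 -5.5 0.123 -0.065 0.013; -0.2 -33.7 -1.3 0.123 -0.065 0.013; -0.6 -33.6 2.9 0.123 -0.065 0.013; -0.7 -33.0 7.0 0.123 -0.065 0.013; -0.5 -31.9 11.1 0.123 -0.065 0.013; -0.1 -30.3 14.9 0.123 -0.065 0.013; 0.7 -28.2 18.5 0.123 -0.065 0.013; 1.6 -25.7 21.8 0.123 -0.065 0.013; 2.8 -22.9 24.6 0.123 -0.065 0.013; 4.3 -19.7 27.0 0.123 -0.065 0.013; 5.9 -16.3 28.9 0.123 -0.065 0.013; 7.6 -12.7 30.3 0.123 -0.065 0.013; 9.5 -9.1 31.1 0.123 -0.065 0.013; 11.4 -5.3 31.3 0.123 -0.065 0.013
```

```bash
python3 - <<'E'
from h import *
plan(Sm([-.10,0,.122]),Rt(.60,YAW,-1))
E
```

```text
n 16 min 16
7.3 -29.1 -29.9 -0.022 -0.012 -0.060; 8.7 -28.0 -30.6 -0.022 -0.012 -0.060; 9.9 -26.7 -31.4 -0.022 -0.012 -0.060; 11.1 -25.4 -32.1 -0.022 -0.012 -0.060; 12.2 -24.0 -32.7 -0.022 -0.012 -0.060; 13.2 -22.5 -33.4 -0.022 -0.012 -0.060; 14.1 -20.9 -34.0 -0.022 -0.012 -0.060; 14.9 -19.3 -34.6 -0.022 -0.012 -0.060; 15.6 -17.6 -35.2 -0.022 -0.012 -0.060; 16.2 -15.9 -35.8 -0.022 -0.012 -0.060; 16.7 -14.1 -36.3 -0.022 -0.012 -0.060; 17.1 -12.3 -36.8 -0.022 -0.012 -0.060; 17.3 -10.4 -37.2 -0.022 -0.012 -0.060; 17.4 -8.5 -37.7 -0.022 -0.012 -0.060; 17.5 -6.7 -38.0 -0.022 -0.012 -0.060; 17.4 -4.8 -38.4 -0.022 -0.012 -0.060
```

>>> {"name": "send_rows", "arguments": {
  "steps": "7.3 -29.1 -29.9 -0.022 -0.012 -0.060; 8.7 -28.0 -30.6 -0.022 -0.012 -0.060; 9.9 -26.7 -31.4 -0.022 -0.012 -0.060; 11.1 -25.4 -32.1 -0.022 -0.012 -0.060; 12.2 -24.0 -32.7 -0.022 -0.012 -0.060; 13.2 -22.5 -33.4 -0.022 -0.012 -0.060; 14.1 -20.9 -34.0 -0.022 -0.012 -0.060; 14.9 -19.3 -34.6 -0.022 -0.012 -0.060"
}}

```text
time: 0.95
ee_pos: [0.3185, 0.3178, 0.1804]
tool_rot: [-1.462, 1.08, 0.049]
ft_force: [3.2, -0.4, -0.1]
grip_width: 0.0912
```

```bash
python3 - <<'E'
from h import *
st()
plan(Sm([-.10,0,.122]),Rt(.60,YAW,-1),n=8)
E
```

```text
t 0.95 p [0.3185 0.3178 0.1804] F [ 3.21 -0.42 -0.08] M [-0.0404  0.1631 -0.0044] w 0.0912 q [ 0.913  0.284  2.099 -0.749  0.554  0.009]
[[ 0.47  -0.881  0.047]
 [ 0.023  0.066  0.998]
 [-0.882 -0.468  0.051]]
n 8 min 8
15.5 -17.5 -35.2 -0.022 -0.011 -0.060; 16.1 -15.8 -35.8 -0.022 -0.011 -0.060; 16.6 -14.0 -36.3 -0.022 -0.011 -0.060; 17.0 -12.2 -36.8 -0.022 -0.011 -0.060; 17.2 -10.4 -37.2 -0.022 -0.011 -0.060; 17.4 -8.5 -37.6 -0.022 -0.011 -0.060; 17.4 -6.6 -38.0 -0.022 -0.011 -0.060; 17.3 -4.7 -38.3 -0.022 -0.011 -0.060
```

>>> {"name": "send_rows", "arguments": {
  "steps": "15.5 -17.5 -35.2 -0.022 -0.011 -0.060; 16.1 -15.8 -35.8 -0.022 -0.011 -0.060; 16.6 -14.0 -36.3 -0.022 -0.011 -0.060; 17.0 -12.2 -36.8 -0.022 -0.011 -0.060; 17.2 -10.4 -37.2 -0.022 -0.011 -0.060; 17.4 -8.5 -37.6 -0.022 -0.011 -0.060; 17.4 -6.6 -38.0 -0.022 -0.011 -0.060; 17.3 -4.7 -38.3 -0.022 -0.011 -0.060; 0 0 0 0 0 0"
}}

```text
time: 1.85
ee_pos: [0.4777, 0.1028, 0.2582]
tool_rot: [-1.648, 0.81, 0.002]
ft_force: [-0.5, -0.1, 1.3]
grip_width: 0.091
```

```bash
python3 - <<'E'
from h import *
ob=st()
cv2.imwrite('pics/w1.png',optics.grab_frame('wrist'))
C=cam('wrist',ob)
for p in [[0,0,.044],[-.075,0,.044],[-.075,.0115,.044],[-.075,-.0115,.044],[0,0,.0581],[-.022,.025,.124]]:print(p,pj(C,Sm(p)).round(1))
E
```

```text
t 1.85 p [0.4777 0.1028 0.2582] F [-0.48 -0.07  1.28] M [ 0.0612  0.4278 -0.0246] w 0.091 q [ 0.165  0.123  2.223 -1.223  0.119 -0.309]
[[ 0.69  -0.722 -0.058]
 [ 0.001 -0.079  0.997]
 [-0.724 -0.687 -0.054]]
[0, 0, 0.044] [274.6 124.2]
[-0.075, 0, 0.044] [260.   70.2]
[-0.075, 0.0115, 0.044] [270.6  69.7]
[-0.075, -0.0115, 0.044] [249.4  70.7]
[0, 0, 0.0581] [273.2 132.1]
[-0.022, 0.025, 0.124] [283.6 161. ]
```

View pics/w1.png

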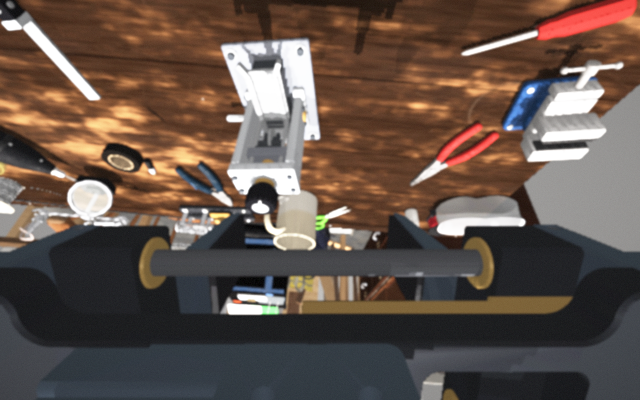

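```bash
python3 - <<'E'
from h import *
ob=robot.observe()
K,R,t=cam('wrist',ob); c=-R.T@t; print('cam',c)
im=cv2.imread('pics/w1.png')[30:220,215:330]; cv2.imwrite('pics/w1z.png',cv2.rotate(cv2.resize(im,None,fx=4,fy=3.1,interpolation=3) if 0 else cv2.resize(im,None,fx=3.1,fy=3.1,interpolation=3),cv2.ROTATE_180))
E
```

```text
cam [0.32763427 0.09775341 0.31487561]
```

View pics/w1z.png

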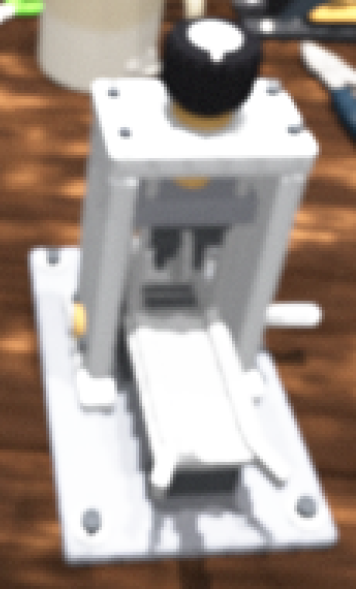

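```bash
cat > fk.py <<'E'
from h import *
from scipy.optimize import least_squares
D=[([1.234,.494,1.346,0,1.3025,-.0955],[.1496,.6066,.2385]),([0.913,0.284,2.099,-0.749,0.554,0.009],[0.3185,0.3178,0.1804]),([0.165,0.123,2.223,-1.223,0.119,-0.309],[0.4777,0.1028,0.2582])]
def fk(q,p):
    a,h,L1,L2,T=p
    e=lambda ax,v:Ro.from_euler(ax,v).as_matrix()
    z=np.array([0,0,1.]);R=e('z',q[0]);P=np.array([0,0,h])+R@[a,0,0]
    R=R@e('y',q[1]);P=P+R@z*L1;R=R@e('y',q[2]);P=P+R@z*L2;R=R@e('z',q[3])@e('y',q[4]);P=P+R@z*T;R=R@e('z',q[5])
    return P,R
E
python3 - <<'E'
from fk import *
for q,p in D: print(fk(q,[0]*5)[1].round(3))
s=least_squares(lambda x:np.hstack([fk(q,x)[0]-p for q,p in D]),[0,.3,.4,.4,.25])
print(s.x,s.fun.round(4))
E
```

```text
[[-0.239 -0.971 -0.   ]
 [-0.971  0.239 -0.001]
 [ 0.001  0.    -1.   ]]
[[-0.047 -0.881  0.47 ]
 [-0.998  0.066  0.023]
 [-0.051 -0.468 -0.882]]
[[ 0.058 -0.721  0.69 ]
 [-0.997 -0.079  0.002]
 [ 0.053 -0.688 -0.724]]
[0.06928742 0.00219389 0.57524704 0.2787457  0.18707037] [ 0.0522 -0.0303  0.009   0.0276  0.0206  0.0066 -0.0143 -0.0468 -0.0156]
```

```bash
cat >> fk.py <<'E'
def fk(q,p):
    a,h,L1,L2,T,b,d,c=p
    e=lambda ax,v:Ro.from_euler(ax,v).as_matrix()
    z=np.array([0,0,1.]);R=e('z',q[0]);P=np.array([0,0,h])+R@[a,d,0]
    R=R@e('y',q[1]);P=P+R@z*L1;R=R@e('y',q[2]);P=P+R@[b,0,L2];R=R@e('z',q[3])@e('y',q[4]);P=P+R@[c,0,T];R=R@e('z',q[5])
    return P,R
E
python3 - <<'E'
from fk import *
for lam in [1e-3,1e-4]:
    s=least_squares(lambda x:np.hstack([np.hstack([fk(q,x)[0]-p for q,p in D]),lam*x]),[0,.3,.4,.4,.25,0,0,0])
    print(s.x.round(4),s.fun[:9].round(4))
E
```

```text
[ 1.000e-03  2.563e-01  5.957e-01  3.839e-01  3.265e-01  1.179e-01
  5.920e-02 -1.000e-04] [ 0.     -0.     -0.     -0.0001  0.     -0.0001  0.     -0.      0.0001]
[ 1.000e-03  2.563e-01  5.957e-01  3.839e-01  3.265e-01  1.179e-01
  5.920e-02 -1.000e-04] [ 0.     -0.     -0.     -0.0001  0.     -0.0001  0.     -0.      0.0001]
```

```bash
cat >> fk.py <<'E'
PR=np.array([1.000e-03,2.563e-01,5.957e-01,3.839e-01,3.265e-01,1.179e-01,5.920e-02,-1e-4])
LO=np.array([-2.91,-.82,.22,-1.22,.12,-3.08]);HI=np.array([2.91,2.16,2.67,4.37,2.79,3.08])
A=np.array([[0,0,-1.],[0,1,0],[1,0,0]]) # model frame cols-> tool: tool x=local z, y=y, z=-x
def fkt(q):
    P,R=fk(q,PR); return P,np.column_stack([R[:,2],R[:,1],-R[:,0]])
def ik(P,R,q0,m=.03):
    f=lambda q:np.hstack([(fkt(q)[0]-P)*5,(fkt(q)[1]-R).ravel()])
    s=least_squares(f,np.clip(q0,LO+m+1e-3,HI-m-1e-3),bounds=(LO+m,HI-m),max_nfev=60);return s.x,np.abs(s.fun).max()
HE=optics.camera_info('wrist')['hand_eye'];KW=optics.camera_info('wrist')['mtx']
def rows(path,rd=1):
    out=[]
    for (P0,R0),(P1,R1) in zip(path[:-1],path[1:]):
        t=R0.T@(P1-P0)*1e3;w=Ro.from_matrix(R0.T@R1).as_rotvec();out.append(' '.join('%.1f'%v for v in t)+' '+' '.join('%.3f'%v for v in w))
    return out
E
cat > search.py <<'E'
from fk import *
rng=np.random.default_rng(0)
nip=Sm([0,0,.05]); best=[]
box=[[x,y,z] for x in(-.15,-.10,-.054) for y in(-.038,0,.038) for z in(-.089,0,.089)]+[[x,y,z] for x in(-.05,-.01,.025) for y in(-.016,.016) for z in(-.059,-.03,.03,.059)]+[[-.145,.068,0]]
box=np.array(box)
c,s=np.cos(YAW),np.sin(YAW)
for it in range(1500):
    el=rng.uniform(.25,.7);d=rng.uniform(.17,.28);az=rng.uniform(-.12,.12)
    cp=Sm([-d*np.cos(el)*np.cos(az),d*np.cos(el)*np.sin(az),.05+d*np.sin(el)])
    u=rng.uniform(150,490);v=rng.uniform(25,170);roll=rng.uniform(-np.pi,np.pi)
    ray=np.linalg.inv(KW)@[u,v,1];ray/=np.linalg.norm(ray)
    w=(nip-cp);w/=np.linalg.norm(w)
    R1,_=Ro.align_vectors([w],[ray]);Rc=(Ro.from_rotvec(w*roll)*R1).as_matrix()
    T=np.eye(4);T[:3,:3]=Rc;T[:3,3]=cp;T=T@np.linalg.inv(HE);P,R=T[:3,3],T[:3,:3]
    B=(R@box.T).T+P
    if B[:,2].min()<.02: continue
    Bs=(B-O);xs=c*Bs[:,0]+s*Bs[:,1];ys=-s*Bs[:,0]+c*Bs[:,1]
    if ((xs>-.15)&(abs(ys)<.09)&(B[:,2]<.075)).any() or ((xs>-.04)&(abs(ys)<.08)&(B[:,2]<.2)).any(): continue
    for q4 in (-.5,.5,1.5,3.):
        q,e=ik(P,R,[.05,.2,2.2,q4,.5,rng.uniform(-2,2)])
        if e<2e-3: best.append((np.cos(el)/d,el,d,az,u,v,roll,q,P,R));break
best.sort(key=lambda b:-b[0]);print(len(best))
for b in best[:12]: print(np.round(b[:7],2),b[7].round(2),b[8].round(3),b[9][:,0].round(2))
import pickle;pickle.dump(best,open('best.pkl','wb'))
E
time timeout 560 python3 search.py
```

```text
48
[4.940e+00 3.800e-01 1.900e-01 4.000e-02 4.468e+02 3.268e+01 2.060e+00] [-0.11  1.01  2.48  3.4   1.37  2.52] [ 0.527 -0.077  0.084] [ 0.79 -0.33 -0.51]
[ 4.3000e+00  3.9000e-01  2.1000e-01  8.0000e-02  2.5086e+02  4.7790e+01
 -4.6000e-01] [-0.12  1.22  2.62  2.69  1.7   0.11] [0.493 0.143 0.088] [ 0.81  0.34 -0.48]
[ 4.1200e+00  3.5000e-01  2.3000e-01  8.0000e-02  1.6448e+02  3.7350e+01
 -1.2000e-01] [-0.32  1.11  2.6   2.33  1.48  0.51] [0.477 0.151 0.116] [ 0.74  0.52 -0.44]
[ 4.0800e+00  3.2000e-01  2.3000e-01 -4.0000e-02  4.3438e+02  1.1313e+02
  2.2400e+00] [-0.37  1.09  2.59  2.94  1.52  2.24] [ 0.509 -0.064  0.085] [ 0.83 -0.11 -0.54]
[3.9300e+00 2.9000e-01 2.4000e-01 2.0000e-02 1.6458e+02 1.3459e+02
 2.3200e+00] [-0.75  1.47  2.51  1.78  1.91  1.67] [0.504 0.026 0.173] [0.9  0.43 0.08]
[ 3.8800e+00  4.2000e-01  2.4000e-01 -5.0000e-02  1.6266e+02  5.4640e+01
  8.0000e-02] [-0.43  0.87  2.49  2.08  1.11  0.77] [0.463 0.134 0.118] [ 0.63  0.57 -0.53]
[3.7800e+00 2.9000e-01 2.5000e-01 6.0000e-02 2.1092e+02 1.6802e+02
 1.9400e+00] [-0.61  1.29  2.62  2.1   1.7   1.39] [0.496 0
[... 195 characters left out ...]
]
[ 3.6700e+00  4.6000e-01  2.4000e-01 -7.0000e-02  2.1116e+02  7.6110e+01
  2.9000e-01] [-0.42  0.86  2.53  2.21  1.17  0.75] [0.474 0.118 0.132] [ 0.7   0.5  -0.52]
[ 3.6500e+00  3.8000e-01  2.5000e-01 -1.2000e-01  1.9414e+02  6.2590e+01
  2.3300e+00] [-0.81  1.49  2.57  1.88  2.01  1.88] [ 0.511 -0.046  0.177] [0.97 0.22 0.04]
[ 3.6300e+00  4.2000e-01  2.5000e-01 -0.0000e+00  4.5566e+02  6.4480e+01
  2.0500e+00] [-0.22  0.94  2.6   3.24  1.36  2.34] [ 0.483 -0.081  0.112] [ 0.77 -0.27 -0.58]
[3.5700e+00 3.6000e-01 2.6000e-01 1.1000e-01 2.1501e+02 1.5109e+02
 5.6000e-01] [-0.05  1.01  2.63  2.89  1.41  0.76] [0.473 0.117 0.099] [ 0.77  0.21 -0.6 ]
real	0m41.446s
user	0m39.429s
sys	0m0.212s
```

```bash
sed -i "s/for q4 in (-.5,.5,1.5,3.)/for q4 in (0,.01)/; s/uniform(.25,.7)/uniform(.45,.95)/; s/uniform(.17,.28)/uniform(.15,.26)/;s/range(1500)/range(6000)/" search.py
sed -i "s/best\[:12\]/[b for b in best if abs(b[7][3])<1.0][:14]/" search.py; sed -i "s/q,e=ik(P,R,\[.05,.2,2.2,q4,.5,/q,e=ik(P,R,[.05,0,2.2,q4,.6,/" search.py
time timeout 570 python3 search.py
```

```text
60
[ 2.7000e+00  8.5000e-01  2.4000e-01  6.0000e-02  1.9621e+02  3.8740e+01
 -2.1900e+00] [0.03 0.43 2.18 0.46 0.27 2.24] [0.432 0.109 0.095] [ 0.28  0.13 -0.95]
[ 2.7000e+00  8.7000e-01  2.4000e-01 -8.0000e-02  2.0911e+02  5.2030e+01
 -1.4800e+00] [-0.12  0.42  2.14  0.95  0.47  1.99] [0.463 0.123 0.123] [ 0.31  0.33 -0.89]
[2.6700e+00 8.2000e-01 2.5000e-01 6.0000e-02 4.8574e+02 1.5477e+02
 2.7200e+00] [-0.26  0.44  2.06  0.16  0.45 -0.63] [ 0.458 -0.035  0.098] [ 0.2   0.02 -0.98]
[2.6600e+00 8.2000e-01 2.6000e-01 3.0000e-02 4.5471e+02 8.2370e+01
 2.8400e+00] [-0.31  0.44  2.19  0.5   0.27 -0.56] [ 0.44  -0.036  0.093] [ 0.3   0.04 -0.95]
[2.6400e+00 8.4000e-01 2.5000e-01 1.0000e-01 4.2356e+02 7.1830e+01
 2.5900e+00] [-0.22  0.42  2.19  0.    0.15 -0.02] [ 0.457 -0.042  0.104] [ 0.36 -0.08 -0.93]
[2.6300e+00 8.3000e-01 2.6000e-01 1.0000e-02 4.2507e+02 8.2920e+01
 2.7500e+00] [-0.31  0.43  2.19  0.65  0.2  -0.78] [ 0.458 -0.045  0.1  ] [ 0.36  0.01 -0.93]
[ 2.5900e+00  8.6000e-01  2.5000e-01  5.0000e-02  1.5407e+02  1.6310e+02
 -3.5000e-01] [ 0.09  0.44  2.02 -0.03  0.5  -2.93] [0.4
[... 538 characters left out ...]
4200e+00  9.1000e-01  2.5000e-01 -1.0000e-02  4.3128e+02  4.2970e+01
  2.4000e+00] [-0.22  0.39  2.1  -0.21  0.34  0.06] [ 0.465 -0.066  0.121] [ 0.29 -0.14 -0.95]
[2.4200e+00 9.3000e-01 2.5000e-01 1.1000e-01 4.7683e+02 7.0950e+01
 2.7500e+00] [-0.22  0.42  2.06  0.07  0.53  0.03] [ 0.436 -0.024  0.102] [ 0.14  0.01 -0.99]
[ 2.4100e+00  9.2000e-01  2.5000e-01 -1.0000e-01  2.0873e+02  1.0472e+02
 -1.3800e+00] [-0.    0.41  2.13  0.23  0.32  2.48] [0.45  0.08  0.108] [ 0.28  0.07 -0.96]
[ 2.3800e+00  9.1000e-01  2.6000e-01 -8.0000e-02  4.4602e+02  1.1414e+02
  2.5800e+00] [-0.28  0.41  2.01  0.14  0.47 -0.66] [ 0.485 -0.058  0.118] [ 0.25 -0.01 -0.97]
real	0m19.507s
user	0m19.577s
sys	0m0.144s
```

```bash
cat >> fk.py <<'E'
def jpath(q1,n=None):
    ob=robot.observe();q0=ob['joints'];R0=Ro.from_euler('xyz',ob['tool_rot']).as_matrix()
    v=np.array([1.89,1.89,2.57,3.01,3.01,3.01])*.062
    k=max(int(np.ceil(np.max(abs(q1-q0)/v))),n or 1)
    while 1:
        pa=[fkt(q0+(q1-q0)*i/k) for i in range(k+1)]
        ok=all(np.linalg.norm(b[0]-a[0])<.048 and np.linalg.norm(Ro.from_matrix(a[1].T@b[1]).as_rotvec())<.146 for a,b in zip(pa,pa[1:]))
        if ok: break
        k+=1
    print('fk err',(pa[0][0]-ob['ee_pos']).round(4),'n',k,'minz',min(p[0][2] for p in pa).round(3),'qt',q1.round(2))
    r=rows(pa)
    for i in range(0,k,10): print('; '.join(r[i:i+10]));print()
E
python3 - <<'E'
from fk import *
P=np.array([.478,-.232,.16]);R=Rt(np.pi/2,.15,1)
q,e=ik(P,R,[-.45,.4,1.8,0,1.,1.]);print(e)
jpath(q)
E
```

```text
9.140882495373148e-11
fk err [-0.0002 -0.0002 -0.0002] n 23 minz 0.16 qt [-0.56  0.46  1.67  0.    1.01  0.86]
9.3 -6.6 -25.4 0.128 0.056 0.009; 9.5 -7.7 -24.0 0.128 0.055 0.008; 9.7 -8.7 -22.6 0.128 0.055 0.007; 9.9 -9.6 -21.1 0.128 0.054 0.006; 10.0 -10.3 -19.5 0.128 0.053 0.006; 10.0 -10.9 -17.8 0.128 0.052 0.005; 10.1 -11.3 -16.2 0.128 0.051 0.005; 10.0 -11.6 -14.5 0.128 0.051 0.004; 9.9 -11.8 -12.8 0.127 0.050 0.004; 9.8 -11.7 -11.0 0.127 0.049 0.004

9.5 -11.5 -9.4 0.127 0.049 0.004; 9.3 -11.2 -7.7 0.126 0.048 0.004; 8.9 -10.7 -6.1 0.125 0.048 0.004; 8.5 -10.1 -4.6 0.125 0.048 0.005; 8.1 -9.3 -3.2 0.124 0.048 0.005; 7.5 -8.4 -1.9 0.123 0.048 0.006; 6.9 -7.4 -0.7 0.122 0.048 0.006; 6.3 -6.3 0.4 0.120 0.049 0.006; 5.5 -5.1 1.3 0.119 0.049 0.007; 4.7 -3.9 2.1 0.117 0.050 0.007

3.9 -2.6 2.7 0.116 0.051 0.007; 2.9 -1.3 3.2 0.114 0.052 0.007; 2.0 0.1 3.5 0.112 0.053 0.007
```

>>> {"name": "send_rows", "arguments": {
  "steps": "9.3 -6.6 -25.4 0.128 0.056 0.009; 9.5 -7.7 -24.0 0.128 0.055 0.008; 9.7 -8.7 -22.6 0.128 0.055 0.007; 9.9 -9.6 -21.1 0.128 0.054 0.006; 10.0 -10.3 -19.5 0.128 0.053 0.006; 10.0 -10.9 -17.8 0.128 0.052 0.005; 10.1 -11.3 -16.2 0.128 0.051 0.005; 10.0 -11.6 -14.5 0.128 0.051 0.004; 9.9 -11.8 -12.8 0.127 0.050 0.004; 9.8 -11.7 -11.0 0.127 0.049 0.004",
  "hand": 110
}}

```text
time: 2.9
ee_pos: [0.5146, -0.1191, 0.2206]
tool_rot: [-0.958, 1.003, -0.764]
ft_force: [1.1, -0.1, 0.1]
grip_width: 0.0519
```

>>> {"name": "send_rows", "arguments": {
  "steps": "9.5 -11.5 -9.4 0.127 0.049 0.004; 9.3 -11.2 -7.7 0.126 0.048 0.004; 8.9 -10.7 -6.1 0.125 0.048 0.004; 8.5 -10.1 -4.6 0.125 0.048 0.005; 8.1 -9.3 -3.2 0.124 0.048 0.005; 7.5 -8.4 -1.9 0.123 0.048 0.006; 6.9 -7.4 -0.7 0.122 0.048 0.006; 6.3 -6.3 0.4 0.120 0.049 0.006; 5.5 -5.1 1.3 0.119 0.049 0.007; 4.7 -3.9 2.1 0.117 0.050 0.007"
}}

```text
time: 3.9
ee_pos: [0.4776, -0.2184, 0.1665]
tool_rot: [-0.321, 1.418, -1.404]
ft_force: [0.2, 0.1, -0.4]
grip_width: 0.0518
```

>>> {"name": "send_rows", "arguments": {
  "steps": "3.9 -2.6 2.7 0.116 0.051 0.007; 2.9 -1.3 3.2 0.114 0.052 0.007; 2.0 0.1 3.5 0.112 0.053 0.007; 0 0 0 0 0 0"
}}

```text
time: 4.3
ee_pos: [0.478, -0.231, 0.1589]
tool_rot: [-2.543, 1.567, 2.315]
ft_force: [0.8, -0.2, -0.2]
grip_width: 0.052
```

```bash
python3 - <<'E'
from fk import *
ob=st()
cv2.imwrite('pics/w2.png',optics.grab_frame('wrist'))
E
```

```text
t 4.3 p [ 0.478  -0.231   0.1589] F [ 0.78 -0.22 -0.15] M [-0.0398  0.1209 -0.0265] w 0.052 q [-5.630e-01  4.620e-01  1.670e+00  1.000e-03  1.013e+00  8.620e-01]
[[-0.002  0.989  0.145]
 [ 0.003  0.145 -0.989]
 [-1.    -0.002 -0.003]]
```

View pics/w2.png

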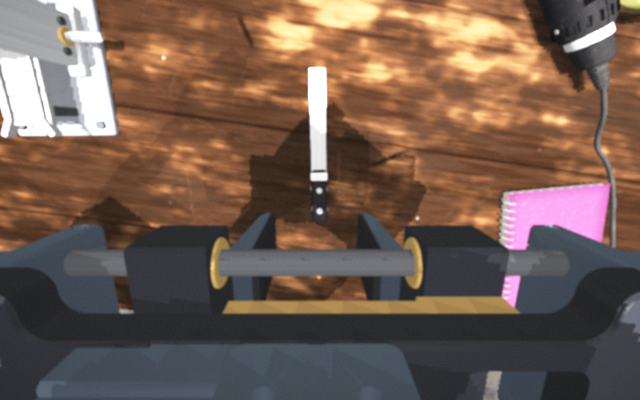

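```bash
python3 - <<'E'
from fk import *
ob=robot.observe();C=cam('wrist',ob)
im=cv2.imread('pics/w2.png')[55:230,285:355];cv2.imwrite('pics/w2z.png',cv2.resize(im,None,fx=3.4,fy=3.4,interpolation=3))
for uv,z in [((317,67),.005),((318,172),.012),((319.5,220),.02)]: print(bp(C,uv,z))
a=bp(C,(317,67),.005);b=bp(C,(319.5,220),.02);d=a-b;print(np.arctan2(d[1],d[0]),np.linalg.norm(d[:2]))
E
```

```text
[ 0.60435191 -0.21267174  0.005     ]
[ 0.50373548 -0.2289805   0.012     ]
[ 0.45475176 -0.23801395  0.02      ]
0.167806623544877 0.15173145460069315
```

View pics/w2z.png

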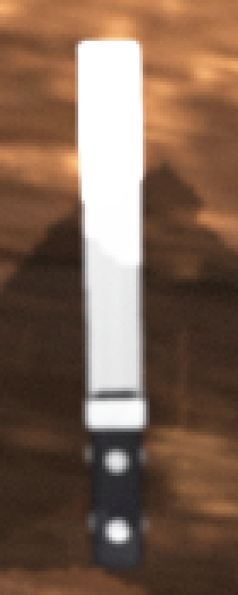

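```bash
python3 - <<'E'
from fk import *
plan(np.array([.477,-.2332,.029]),Rt(np.pi/2,.16),n=5)
E
```

```text
n 5 min 3
26.0 -0.2 0.5 -0.002 0 0; 26.0 -0.2 0.5 -0.002 0 0; 26.0 -0.2 0.5 -0.002 0 0; 26.0 -0.2 0.5 -0.002 0 0; 26.0 -0.2 0.5 -0.002 0 0
```

>>> {"name": "send_rows", "arguments": {
  "steps": "33 -0.3 0.6 -0.003 0 0; 33 -0.3 0.6 -0.003 0 0; 33 -0.3 0.6 -0.003 0 0; 31 -0.3 0.6 -0.003 0 0; 0 0 0 0 0 0"
}}

```text
time: 4.85
ee_pos: [0.4763, -0.2318, 0.0273]
tool_rot: [-1.999, 1.567, 2.879]
ft_force: [1.4, -1.1, 1.5]
grip_width: 0.0518
```

>>> {"name": "send_rows", "arguments": {
  "steps": "0 0 0 0 0 0; 0 0 0 0 0 0; 0 0 0 0 0 0; 0 0 0 0 0 0; 0 0 0 0 0 0",
  "hand": 255,
  "squeeze": 25
}}

```text
time: 5.35
ee_pos: [0.477, -0.2332, 0.03]
tool_rot: [-2.233, 1.57, 2.64]
ft_force: [-0.2, 1.6, 3.9]
grip_width: 0.0158
```

```bash
python3 - <<'E'
from fk import *
P1=np.array([.43,-.2,.10]);R=Rt(np.pi/2,.16)
plan(P1,R)
plan(Sm([-.2295,0,.082]),Rt(np.pi/2,YAW),P0=P1,R0=R)
print(ik(Sm([-.2295,0,.082]),Rt(np.pi/2,YAW),[0,.4,2,0,.8,1.]))
E
```

```text
n 3 min 3
-23.3 -13.7 -13.5 0 0 0; -23.3 -13.7 -13.5 0 0 0; -23.3 -13.7 -13.4 0 0 0
n 5 min 5
3.6 -7.3 -44.1 0.004 0 -0; 3.6 -7.5 -44.1 0.004 0 -0; 3.6 -7.6 -44.0 0.004 0 -0; 3.6 -7.8 -44.0 0.004 0 -0; 3.6 -7.9 -44.0 0.004 0 -0
(array([-1.32725564e-01,  4.33940843e-01,  2.15152456e+00,  8.15003321e-13,
        5.56127254e-01,  1.29607076e+00]), np.float64(4.0803061254521234e-13))
```

>>> {"name": "send_rows", "arguments": {
  "steps": "-25 0 0 0 0 0; -20 -20 -20 0 0 0; -25 -21 -20.4 0 0 0; 3.6 -7.3 -44.1 0.004 0 0; 3.6 -7.5 -44.1 0.004 0 0; 3.6 -7.6 -44 0.004 0 0; 3.6 -7.8 -44 0.004 0 0; 3.6 -7.9 -44 0.004 0 0; 0 0 0 0 0 0; 0 0 0 0 0 0"
}}

```text
time: 6.35
ee_pos: [0.3589, 0.0127, 0.0822]
tool_rot: [-2.31, 1.569, 2.545]
ft_force: [-0.1, -0.8, -0.2]
grip_width: 0.0161
```

```bash
python3 - <<'E'
from fk import *
ob=st()
cv2.imwrite('pics/w3.png',optics.grab_frame('wrist'))
C=cam('wrist',ob)
for p in [[0,0,.044],[-.075,0,.044],[-.075,.0115,.044],[-.075,-.0115,.044],[-.022,.025,.136],[-.022,-.025,.136],[-.085,.05,.008],[-.085,-.05,.008]]:print(p,pj(C,Sm(p)).round(1))
im=cv2.imread('pics/w3.png')[0:230,190:450];cv2.imwrite('pics/w3z.png',cv2.resize(im,None,fx=2.6,fy=2.6,interpolation=3))
E
```

```text
t 6.35 p [0.3589 0.0127 0.0822] F [-0.11 -0.82 -0.23] M [-0.1697  0.1389 -0.0342] w 0.0161 q [-1.320e-01  4.330e-01  2.149e+00  1.000e-03  5.600e-01  1.294e+00]
[[-0.001  0.99   0.143]
 [ 0.001  0.143 -0.99 ]
 [-1.    -0.001 -0.001]]
[0, 0, 0.044] [ 317.7 -207.2]
[-0.075, 0, 0.044] [317.3 -28.2]
[-0.075, 0.0115, 0.044] [296.6 -28.3]
[-0.075, -0.0115, 0.044] [338.  -28.2]
[-0.022, 0.025, 0.136] [ 189.9 -606.6]
[-0.022, -0.025, 0.136] [ 449.5 -606.5]
[-0.085, 0.05, 0.008] [244.3  16.9]
[-0.085, -0.05, 0.008] [389.9  17. ]
```

View pics/w3z.png

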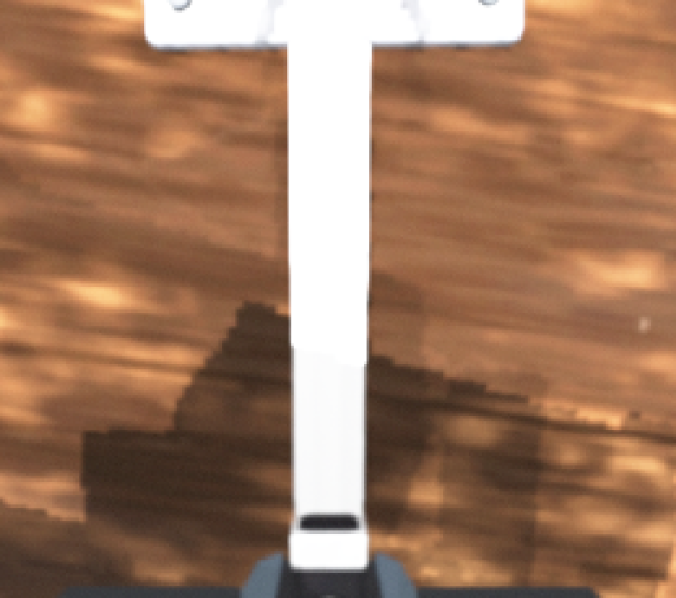

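>>> {"name": "send_rows", "arguments": {
  "steps": "0 15 2 0 0 0; 0 20 0 0 0 0; 0 0 0 0 0 0; 0 0 0 0 0 0"
}}

```text
time: 6.8
ee_pos: [0.3944, 0.0139, 0.082]
tool_rot: [-2.387, 1.569, 2.465]
ft_force: [-1.6, -0.7, -0.3]
grip_width: 0.016
```

```bash
python3 - <<'E'
from fk import *
ob=st()
im=optics.grab_frame('wrist')
cv2.imwrite('pics/w4.png',im)
im=im[0:230,190:450];im=(255*(im/255.)**2.5).astype('uint8');cv2.imwrite('pics/w4z.png',cv2.resize(im,None,fx=2.6,fy=2.6,interpolation=3))
E
```

```text
t 6.8 p [0.3944 0.0139 0.082 ] F [-1.63 -0.74 -0.26] M [-0.0487  0.2147 -0.0552] w 0.016 q [-1.170e-01  4.590e-01  2.066e+00  1.000e-03  6.170e-01  1.314e+00]
[[-0.001  0.99   0.138]
 [ 0.001  0.138 -0.99 ]
 [-1.    -0.001 -0.001]]
```

View pics/w4z.png

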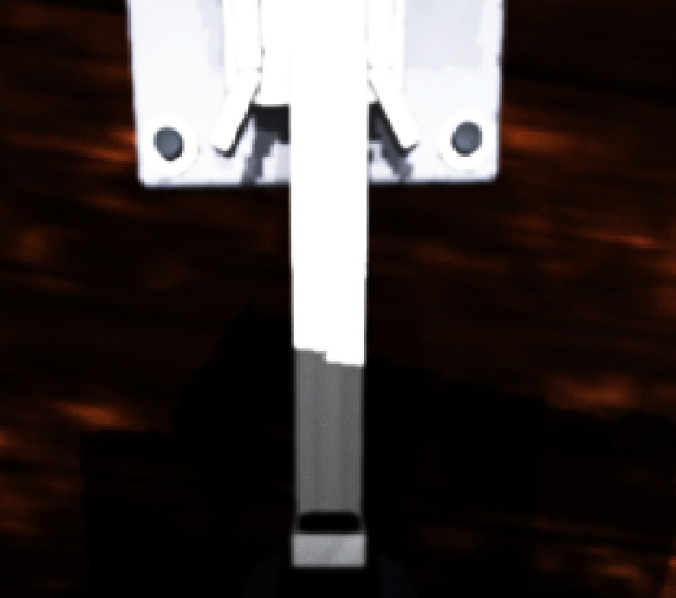

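>>> {"name": "send_rows", "arguments": {
  "steps": "0 0 -1.2 -0.010 0 0; 0 0 0 0 0 0; 0 0 0 0 0 0"
}}

```text
time: 7.15
ee_pos: [0.3935, 0.016, 0.082]
tool_rot: [-2.249, 1.569, 2.614]
ft_force: [0.5, -0.0, -1.1]
grip_width: 0.0157
```

```bash
cat > look.py <<'E'
import sys
from fk import *
n=sys.argv[1];ob=st()
im=optics.grab_frame('wrist');cv2.imwrite(f'pics/{n}.png',im)
im=im[0:230,190:450];im=(255*(im/255.)**float(sys.argv[2])).astype('uint8');cv2.imwrite(f'pics/{n}z.png',cv2.resize(im,None,fx=2.6,fy=2.6,interpolation=3))
E
python3 look.py w5 2.5
```

```text
t 7.15 p [0.3935 0.016  0.082 ] F [ 0.47 -0.04 -1.14] M [-0.0373  0.2148  0.0313] w 0.0157 q [-1.120e-01  4.590e-01  2.068e+00  1.000e-03  6.170e-01  1.307e+00]
[[-0.002  0.989  0.15 ]
 [ 0.001  0.15  -0.989]
 [-1.    -0.001 -0.001]]
```

View pics/w5z.png

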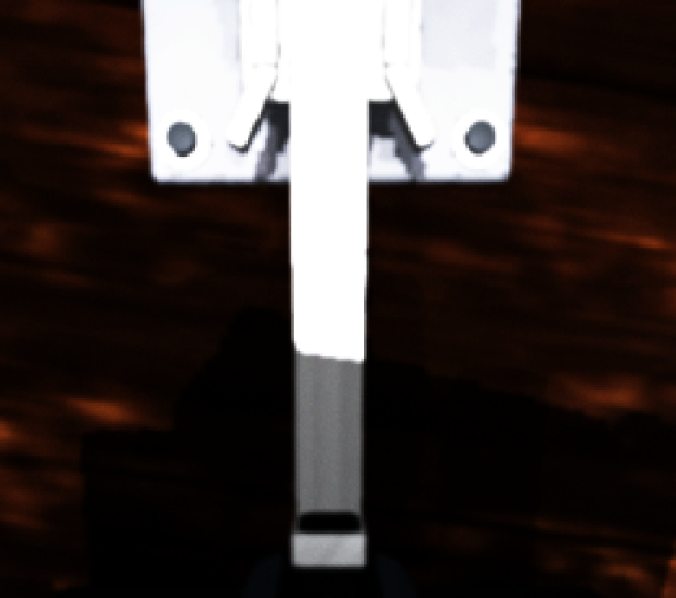

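>>> {"name": "send_rows", "arguments": {
  "steps": "6 0 0.6 0 0 0; 0 15 0 0 0 0; 0 20 0 0 0 0; 0 18 0 0 0 0; 0 0 0 0 0 0; 0 0 0 0 0 0"
}}

```text
time: 7.8
ee_pos: [0.4459, 0.0234, 0.0755]
tool_rot: [-2.14, 1.568, 2.723]
ft_force: [0.3, -0.1, -1.8]
grip_width: 0.0156
```

```bash
python3 look.py w6 2.5
```

```text
t 7.8 p [0.4459 0.0234 0.0755] F [ 0.34 -0.14 -1.77] M [-0.1311  0.2444  0.0014] w 0.0156 q [-8.200e-02  5.140e-01  1.948e+00  1.000e-03  6.810e-01  1.337e+00]
[[-0.002  0.989  0.15 ]
 [ 0.001  0.15  -0.989]
 [-1.    -0.002 -0.001]]
```

View pics/w6z.png

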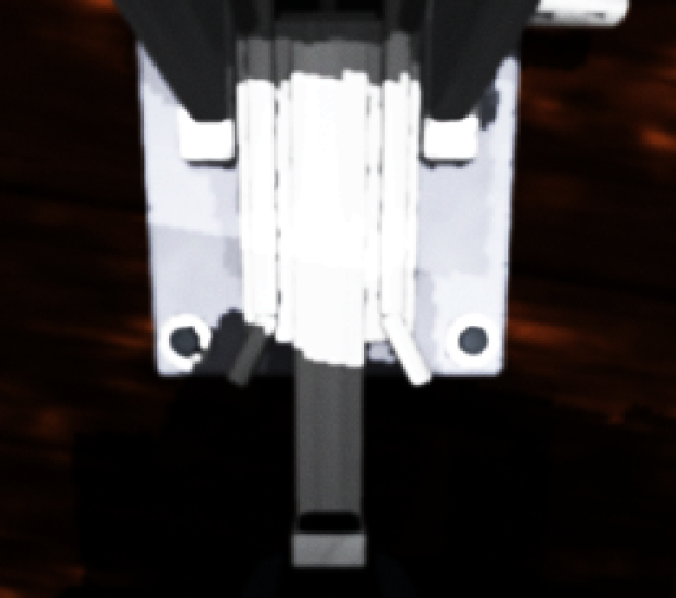

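```bash
python3 - <<'E'
from fk import *
ob=robot.observe();C=cam('wrist',ob)
for uv,z in [((330,341),.044),((330,376),.008),((330,531),.058)]:
    p=bp(C,(190+uv[0]/2.6,uv[1]/2.6),z)-O;print(np.cos(YAW)*p[0]+np.sin(YAW)*p[1],-np.sin(YAW)*p[0]+np.cos(YAW)*p[1])
p=ob['ee_pos']-O;print('tcp xs',np.cos(YAW)*p[0]+np.sin(YAW)*p[1])
E
```

```text
-0.07378197834000867 -0.0010273204007482453
-0.08381363731460072 -0.0011950666592712052
-0.11586886062124765 -0.001393468626813426
tcp xs -0.14218785623922583
```

>>> {"name": "send_rows", "arguments": {
  "steps": "0.8 0 0 0 0 0; 0 0 0 0 0 0"
}}

```text
time: 8.05
ee_pos: [0.4456, 0.0234, 0.075]
tool_rot: [-2.16, 1.569, 2.703]
ft_force: [0.6, -0.3, -1.4]
grip_width: 0.0157
```

>>> {"name": "send_rows", "arguments": {
  "steps": "0.5 0 0 0 0 0; 0 0 0 0 0 0"
}}

```text
time: 8.25
ee_pos: [0.4461, 0.0233, 0.0746]
tool_rot: [-2.258, 1.569, 2.604]
ft_force: [0.6, -0.6, -0.1]
grip_width: 0.0158
```

>>> {"name": "send_rows", "arguments": {
  "steps": "0.4 0 0 0 0 0; 0 0 0 0 0 0"
}}

```text
time: 8.45
ee_pos: [0.4463, 0.0234, 0.0742]
tool_rot: [-2.309, 1.569, 2.554]
ft_force: [-0.3, -1.2, -1.1]
grip_width: 0.0161
```

>>> {"name": "send_rows", "arguments": {
  "steps": "0.4 0 0 0 0 0; 0 0 0 0 0 0"
}}

```text
time: 8.65
ee_pos: [0.4463, 0.0234, 0.0739]
tool_rot: [-2.324, 1.569, 2.539]
ft_force: [-1.3, -0.1, 1.4]
grip_width: 0.0158
```

>>> {"name": "send_rows", "arguments": {
  "steps": "0.4 0 0 0 0 0; 0 0 0 0 0 0"
}}

```text
time: 8.85
ee_pos: [0.4462, 0.0234, 0.0735]
tool_rot: [-2.297, 1.569, 2.566]
ft_force: [-2.8, -0.2, 5.0]
grip_width: 0.016
```

>>> {"name": "send_rows", "arguments": {
  "steps": "-0.4 6 0 0 0 0; 0 8 0 0 0 0; 0 8 0 0 0 0; 0 6 0 0 0 0; 0 0 0 0 0 0; 0 0 0 0 0 0"
}}

```text
time: 9.45
ee_pos: [0.4743, 0.0276, 0.0738]
tool_rot: [-2.573, 1.57, 2.29]
ft_force: [1.4, 0.0, 1.0]
grip_width: 0.0159
```

```bash
python3 look.py w7 2.5
```

```text
t 9.45 p [0.4743 0.0276 0.0738] F [1.41 0.02 0.97] M [-0.0771 -0.1344  0.0112] w 0.0159 q [-6.800e-02  5.410e-01  1.882e+00  1.000e-03  7.200e-01  1.351e+00]
[[-0.001  0.989  0.15 ]
 [ 0.001  0.15  -0.989]
 [-1.    -0.001 -0.001]]
```

View pics/w7z.png

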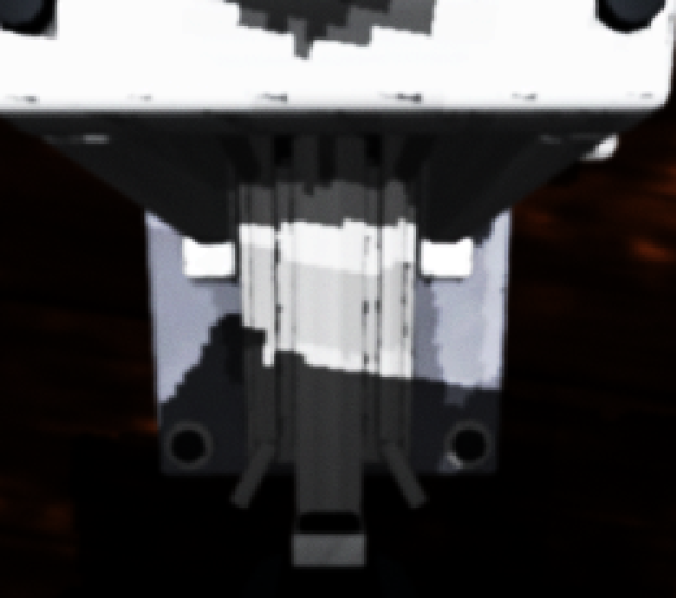

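>>> {"name": "send_rows", "arguments": {
  "steps": "0 1.5 0 0 0 0; 0 0 0 0 0 0"
}}

```text
time: 9.7
ee_pos: [0.475, 0.0278, 0.0738]
tool_rot: [-2.143, 1.568, 2.72]
ft_force: [-2.0, -0.5, 4.1]
grip_width: 0.0157
```

>>> {"name": "send_rows", "arguments": {
  "steps": "0 0 0 0 0 0; 0 0 0 0 0 0; 0 0 0 0 0 0",
  "hand": 110
}}

```text
time: 10.0
ee_pos: [0.4755, 0.0278, 0.0738]
tool_rot: [-2.327, 1.569, 2.535]
ft_force: [0.7, -0.0, -0.1]
grip_width: 0.0369
```

```bash
python3 - <<'E'
from fk import *
import pickle
st()
for b in [b for b in pickle.load(open('best.pkl','rb')) if abs(b[7][3])<1.2]: print(np.round(b[:7],2),b[7].round(2),b[8].round(3),b[9][:,0].round(2)) if b[7][5]>0 and b[0]>2.2 else 0
E
```

```text
t 10.0 p [0.4755 0.0278 0.0738] F [ 0.75 -0.02 -0.14] M [-0.0724  0.0975 -0.0249] w 0.0369 q [-6.800e-02  5.420e-01  1.879e+00  1.000e-03  7.230e-01  1.352e+00]
[[-0.001  0.989  0.15 ]
 [ 0.001  0.15  -0.989]
 [-1.    -0.001 -0.001]]
[ 2.9600e+00  7.9000e-01  2.4000e-01  9.0000e-02  1.7619e+02  5.6130e+01
 -1.4900e+00] [-0.03  0.45  2.17  1.12  0.34  2.09] [0.468 0.143 0.111] [ 0.35  0.29 -0.89]
[ 2.7000e+00  8.5000e-01  2.4000e-01  6.0000e-02  1.9621e+02  3.8740e+01
 -2.1900e+00] [0.03 0.43 2.18 0.46 0.27 2.24] [0.432 0.109 0.095] [ 0.28  0.13 -0.95]
[ 2.7000e+00  8.7000e-01  2.4000e-01 -8.0000e-02  2.0911e+02  5.2030e+01
 -1.4800e+00] [-0.12  0.42  2.14  0.95  0.47  1.99] [0.463 0.123 0.123] [ 0.31  0.33 -0.89]
[ 2.4900e+00  9.1000e-01  2.5000e-01 -8.0000e-02  1.7134e+02  7.6400e+01
 -2.1900e+00] [-0.    0.41  2.11  0.15  0.44  2.49] [0.43  0.079 0.101] [ 0.19  0.06 -0.98]
[ 2.4700e+00  8.9000e-01  2.6000e-01 -8.0000e-02  2.3199e+02  5.2830e+01
 -1.6800e+00] [-0.1   0.39  2.18  0.86  0.38  1.81] [0.444 0.106 0.122] [ 0.32  0.25 -0.91]
[ 2.4500e+00  9.3000e-01  2.5000e-01 -0.0000e+00  3.6387e+02  2.7930e+01
  3.0500e+00] [-0.25  0.44  2.22  0.56  0.22  0.18] [ 0.431 -0.01   0.09 ] [ 0.31  0.04 -0.95]
[ 2.4200e+00  9.1000e-01  2.5000e-01 -1.0000e-02  4.3128e+02  4.2970e+01
  2.4000e+00] [-0.22  0.39  2.1  -0.21  0.34  0.06] [ 0.465 -0.066  0.121] [ 0.29 -0.14 -0.95]
[2.4200e+00 9.3000e-01 2.5000e-01 1.1000e-01 4.7683e+02 7.0950e+01
 2.7500e+00] [-0.22  0.42  2.06  0.07  0.53  0.03] [ 0.436 -0.024  0.102] [ 0.14  0.01 -0.99]
[ 2.4100e+00  9.2000e-01  2.5000e-01 -1.0000e-01  2.0873e+02  1.0472e+02
 -1.3800e+00] [-0.    0.41  2.13  0.23  0.32  2.48] [0.45  0.08  0.108] [ 0.28  0.07 -0.96]
[ 2.3000e+00  9.3000e-01  2.6000e-01 -2.0000e-02  3.7718e+02  2.9020e+01
  2.0400e+00] [-0.2   0.37  2.15 -0.74  0.17  0.48] [ 0.496 -0.078  0.147] [ 0.44 -0.21 -0.87]
```

```bash
sed -e "s/for q4 in (0,.01)/for q4 in (1.0,2.0,2.8)/; s/uniform(.45,.95)/uniform(.25,.6)/; s/uniform(.15,.26)/uniform(.16,.25)/;s/range(6000)/range(9000)/;s/\[.05,0,2.2,q4,.6,/[-.2,.9,2.45,q4,1.2,/;s/abs(b\[7\]\[3\])<1.0/1/;s/best.pkl/best2.pkl/" search.py > search2.py
cat >> search2.py <<'E'
def pts(q):
    P,R=fkt(q);B=(R@box.T).T+P;Bs=B-O;return c*Bs[:,0]+s*Bs[:,1],-s*Bs[:,0]+c*Bs[:,1],B[:,2]
def bad(q):
    x,y,z=pts(q);return (z<.015).any() or ((x>-.16)&(x<.08)&(abs(y)<.07)&(z<.07)).any() or ((x>-.035)&(abs(y)<.07)&(z<.185)&(x<.05)).any()
qn=robot.observe()['joints'];P,R=fkt(qn);qu,_=ik(P+[-.02,0,.10],R,qn)
k=0
for b in best:
    nb=sum(bad(qu+(b[7]-qu)*f) for f in np.linspace(.0,1,25))
    if nb==0: print('OK',np.round(b[:7],2),b[7].round(3),np.abs(b[7]-qu).max().round(2));k+=1
    if k>12: break
E
time timeout 570 python3 search2.py | grep -A1 OK
```

```text
OK [ 4.8100e+00  3.7000e-01  1.9000e-01 -1.1000e-01  1.5521e+02  5.7140e+01
  1.8000e-01] [-0.389  0.908  2.399  2.061  1.064  0.698] 2.06
OK [ 4.6600e+00  3.2000e-01  2.0000e-01 -2.0000e-02  1.6323e+02  2.6640e+01
 -1.3000e-01] [-0.38   1.084  2.51   2.203  1.341  0.397] 2.2
OK [ 4.4200e+00  3.9000e-01  2.1000e-01 -6.0000e-02  1.6594e+02  3.6720e+01
 -4.0000e-02] [-0.402  0.93   2.456  2.099  1.164  0.673] 2.1
OK [ 4.4200e+00  4.6000e-01  2.0000e-01 -8.0000e-02  2.1961e+02  2.5530e+01
 -4.5000e-01] [-0.338  0.93   2.472  2.244  1.134  0.325] 2.24
OK [ 4.4000e+00  3.9000e-01  2.1000e-01 -8.0000e-02  2.2683e+02  2.5090e+01
 -1.8000e-01] [-0.413  1.092  2.54   2.206  1.4    0.259] 2.21
OK [4.3500e+00 2.9000e-01 2.2000e-01 1.0000e-01 1.6594e+02 3.2860e+01
 1.7500e+00] [-0.476  1.758  2.567  1.807  2.617  1.405] 1.81
OK [ 4.2700e+00  4.1000e-01  2.2000e-01  8.0000e-02  1.8649e+02  2.6450e+01
 -6.3000e-01] [-0.167  0.986  2.537  2.546  1.252  0.322] 2.54
OK [ 4.2300e+00  3.0000e-01  2.3000e-01 -2.0000e-02  1.5709e+02  5.0150e+01
  2.8000e-01] [-0.48   1.131  2.554  2.095  1.422  0.536] 2.09
OK [ 4.2000e+00  4.8000e-01  2.1000e-01  2.0000e-02  4.7762e+02  2.5560e+01
 -3.5000e-01] [-0.095  1.599  2.621  2.437  2.579 -0.296] 2.44
OK [ 4.1500e+00  5.3000e-01  2.1000e-01  7.0000e-02  2.1414e+02  3.6500e+01
 -6.7000e-01] [-0.138  0.8    2.441  2.514  0.973  0.548] 2.51
OK [4.1300e+00 2.9000e-01 2.3000e-01 7.0000e-02 1.6136e+02 2.6760e+01
 1.7600e+00] [-0.558  1.796  2.588  1.631  2.528  1.248] 1.63
OK [ 4.090e+00  2.900e-01  2.300e-01 -3.000e-02  1.726e+02  6.837e+01
  1.700e-01] [-0.4    1.199  2.626  2.296  1.482  0.231] 2.29
OK [4.0900e+00 3.2000e-01 2.3000e-01 3.0000e-02 1.8044e+02 1.1117e+02
 4.2000e-01] [-0.263  1.061  2.586  2.506  1.386  0.56 ] 2.51
real	0m39.626s
user	0m40.103s
sys	0m0.124s
```

>>> {"name": "send_rows", "arguments": {
  "steps": "-15 0 0 0 0 0; -30 0 0 0 0 0; -30 -10 0 0 0 0; -25 -10 0 0 0 0; 0 0 0 0 0 0"
}}

```text
time: 10.5
ee_pos: [0.4561, 0.0246, 0.1763]
tool_rot: [1.663, 1.568, 0.243]
ft_force: [0.2, 0.1, 0.5]
grip_width: 0.0524
```

```bash
python3 - <<'E'
from fk import *
jpath(np.array([-.402,.93,2.456,2.099,1.164,.673]))
E
```

```text
fk err [ 0.0003 -0.0004  0.0001] n 17 minz 0.106 qt [-0.4   0.93  2.46  2.1   1.16  0.67]
21.6 -21.6 -30.9 0.053 0.117 -0.055; 20.0 -19.1 -28.2 0.059 0.116 -0.048; 18.1 -16.4 -25.6 0.064 0.115 -0.041; 16.1 -13.5 -23.3 0.069 0.114 -0.033; 13.9 -10.5 -21.1 0.074 0.112 -0.024; 11.7 -7.4 -19.2 0.078 0.109 -0.015; 9.4 -4.1 -17.5 0.081 0.107 -0.005; 7.1 -0.8 -15.9 0.084 0.103 0.004; 4.9 2.6 -14.4 0.086 0.100 0.014; 2.7 6.0 -13.1 0.088 0.096 0.024

0.7 9.5 -11.9 0.088 0.091 0.034; -1.2 12.9 -10.7 0.089 0.086 0.044; -3.0 16.3 -9.6 0.088 0.080 0.054; -4.6 19.7 -8.5 0.086 0.074 0.064; -6.0 22.9 -7.4 0.084 0.067 0.073; -7.3 26.1 -6.3 0.081 0.060 0.082; -8.4 29.1 -5.2 0.078 0.053 0.091
```

>>> {"name": "send_rows", "arguments": {
  "steps": "21.6 -21.6 -30.9 0.053 0.117 -0.055; 20.0 -19.1 -28.2 0.059 0.116 -0.048; 18.1 -16.4 -25.6 0.064 0.115 -0.041; 16.1 -13.5 -23.3 0.069 0.114 -0.033; 13.9 -10.5 -21.1 0.074 0.112 -0.024; 11.7 -7.4 -19.2 0.078 0.109 -0.015; 9.4 -4.1 -17.5 0.081 0.107 -0.005; 7.1 -0.8 -15.9 0.084 0.103 0.004; 4.9 2.6 -14.4 0.086 0.100 0.014; 2.7 6.0 -13.1 0.088 0.096 0.024"
}}

```text
time: 11.5
ee_pos: [0.3861, 0.2381, 0.14]
tool_rot: [-2.469, 0.553, 1.495]
ft_force: [0.7, 0.5, 0.7]
grip_width: 0.0521
```

```bash
python3 - <<'E'
from fk import *
st()
jpath(np.array([-.402,.93,2.456,2.099,1.164,.673]))
E
```

```text
t 11.5 p [0.3861 0.2381 0.14  ] F [0.72 0.45 0.69] M [-0.4429  0.183   0.0685] w 0.0521 q [-0.272  0.699  2.199  1.239  1.082  0.944]
[[ 0.065  0.755 -0.652]
 [ 0.848 -0.386 -0.362]
 [-0.525 -0.53  -0.666]]
fk err [ 0.     -0.0015 -0.0001] n 7 minz 0.106 qt [-0.4   0.93  2.46  2.1   1.16  0.67]
0.5 9.3 -12.2 0.087 0.090 0.035; -1.4 12.6 -11.1 0.087 0.085 0.045; -3.1 16.0 -9.9 0.087 0.080 0.054; -4.7 19.3 -8.9 0.085 0.074 0.064; -6.1 22.5 -7.8 0.083 0.067 0.073; -7.3 25.6 -6.7 0.080 0.061 0.082; -8.3 28.6 -5.6 0.077 0.054 0.090
```

>>> {"name": "send_rows", "arguments": {
  "steps": "0.5 9.3 -12.2 0.087 0.090 0.035; -1.4 12.6 -11.1 0.087 0.085 0.045; -3.1 16.0 -9.9 0.087 0.080 0.054; -4.7 19.3 -8.9 0.085 0.074 0.064; -6.1 22.5 -7.8 0.083 0.067 0.073; -7.3 25.6 -6.7 0.080 0.061 0.082; -8.3 28.6 -5.6 0.077 0.054 0.090; 0 0 0 0 0 0; 0 0 0 0 0 0"
}}

```text
time: 12.4
ee_pos: [0.4799, 0.1437, 0.1072]
tool_rot: [-2.228, 0.519, 0.754]
ft_force: [-0.5, -0.2, -0.3]
grip_width: 0.0515
```

```bash
python3 - <<'E'
from fk import *
ob=st();C=cam('wrist',ob)
im=optics.grab_frame('wrist');cv2.imwrite('pics/b1.png',im)
print('nip',pj(C,Sm([0,0,.05])))
E
```

```text
t 12.4 p [0.4799 0.1437 0.1072] F [-0.5  -0.17 -0.26] M [-0.3156  0.4738 -0.0043] w 0.0515 q [-0.402  0.927  2.456  2.094  1.162  0.672]
[[ 0.633  0.133 -0.763]
 [ 0.595 -0.714  0.369]
 [-0.496 -0.687 -0.531]]
nip [164.82123625  30.04185714]
```

View pics/b1.png

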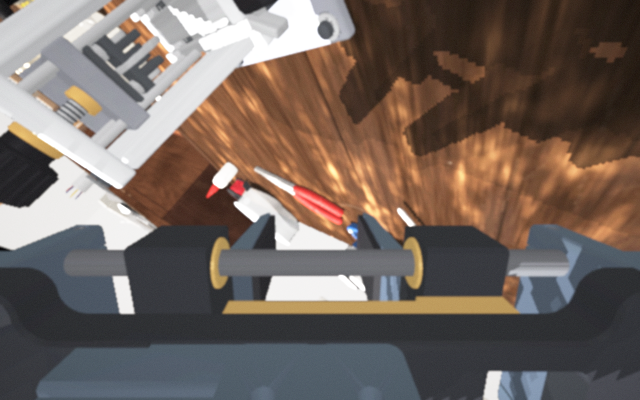

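```bash
python3 - <<'E'
from fk import *
ob=robot.observe();C=cam('wrist',ob)
for p in [[0,0,.044],[0,0,.049],[0,0,.0581],[0,0,.124],[0,.008,.049],[0,-.008,.049],[-.022,0,.124],[-.022,.025,.124],[-.022,-.025,.124]]: print(p,pj(C,Sm(p)).round(1))
im=cv2.imread('pics/b1.png')
a=pj(C,Sm([0,0,.044]));b=pj(C,Sm([0,0,.07]));d=b-a;ang=np.degrees(np.arctan2(-d[1],d[0]));print('up ang',ang)
M=cv2.getRotationMatrix2D(tuple(a),90-ang,5.0);M[:,2]+=np.array([300,400])-a
cv2.imwrite('pics/b1z.png',cv2.warpAffine(im,M,(600,590),flags=cv2.INTER_CUBIC));np.save('M.npy',M)
E
```

```text
[0, 0, 0.044] [172.6  23. ]
[0, 0, 0.049] [166.6  28.2]
[0, 0, 0.0581] [155.4  37.8]
[0, 0, 0.124] [ 60.3 119.3]
[0, 0.008, 0.049] [177.7  41.4]
[0, -0.008, 0.049] [154.8  14. ]
[-0.022, 0, 0.124] [ 64.6 119.8]
[-0.022, 0.025, 0.124] [118.  158.5]
[-0.022, -0.025, 0.124] [-5.3 69.2]
up ang -139.39955683466957
```

View pics/b1z.png

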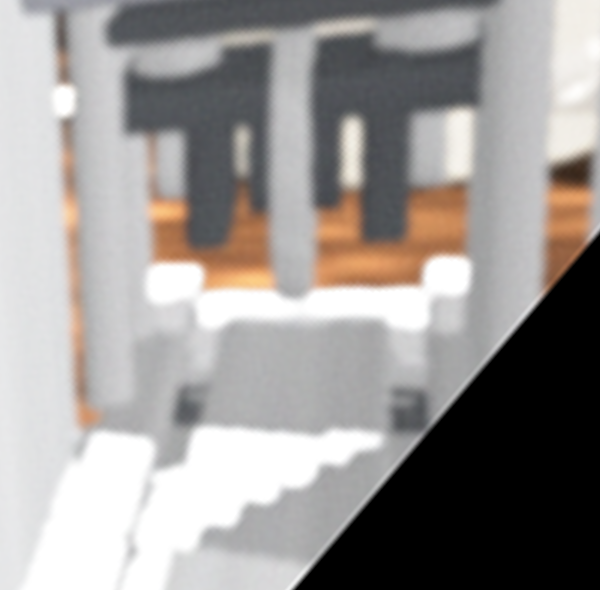

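```bash
cat > ov.py <<'E'
from fk import *
def overlay(src,dst,ob,S,dx=0,dy=0):
    C=cam('wrist',ob);M=np.load('M.npy');im=cv2.warpAffine(cv2.imread(src),M,(600,590),flags=cv2.INTER_CUBIC)
    def q(p): 
        v=M@np.append(pj(C,S(np.array(p)+[dx,dy,0])),1);return tuple(int(round(x)) for x in v)
    def L(ps,col):
        for a,b in zip(ps,ps[1:]): cv2.line(im,q(a),q(b),col,1)
    for y in(.0115,-.0115): L([[-.075,y,.044],[.034,y,.044]],(255,0,0));L([[-.075,y,.048],[.034,y,.048]],(255,0,255))
    L([[.034,-.02,.044],[.034,.02,.044]],(255,0,0))
    for y in (.008,-.008): L([[-.08,y,.049],[.015,y,.049]],(0,200,0))
    L([[.015,-.008,.049],[.015,.008,.049],[.015,.008,.044],[.015,-.008,.044],[.015,-.008,.049]],(0,200,0))
    for y in (.025,-.025): L([[-.022,y,.008],[-.022,y,.124],[.022,y,.124],[.022,y,.008]],(0,0,255))
    for h in (.0581,.0511): 
        for y in (-.0015,.0015): L([[.017*np.sin(t),y,h+.017-.017*np.cos(t)] for t in np.linspace(-1.5,1.5,25)],(0,255,255))
    cv2.imwrite(dst,im)
E
python3 - <<'E'
from ov import *
overlay('pics/b1.png','pics/b1o.png',robot.observe(),Sm)
E
```

```text
(no output)
```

View pics/b1o.png

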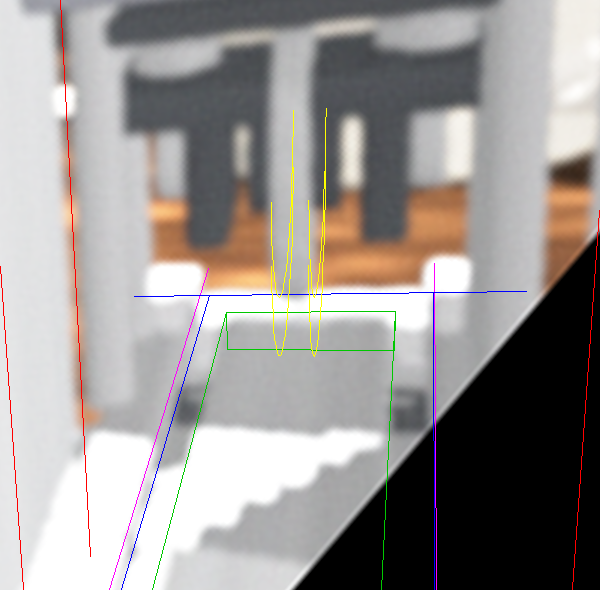

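```bash
python3 - <<'E'
from ov import *
ob=robot.observe();C=cam('wrist',ob);M=np.load('M.npy')
O2=Sm([.001,-.0003,0])
q=lambda p:M@np.append(pj(C,Sm(np.array(p)+[.0012,-.0004,0])),1)
for h in (.0581,.0561,.0541,.0511,.049): print(h,max(q([.017*np.sin(t),0,h+.017-.017*np.cos(t)])[1] for t in np.linspace(-1.5,1.5,301)).round(1))
for p in [[.034,0,.044],[.034,.0115,.048],[.034,-.0115,.048],[.034,-.0135,.048],[.0155,0,.049],[0,0,.049],[.034,.02,.044],[.034,-.02,.044]]: print(p,q(p).round(1))
im=cv2.warpAffine(cv2.imread('pics/b1.png'),M,(600,590),flags=cv2.INTER_CUBIC)
print('blade col',[(r,im[r,285:300].mean().round(0)) for r in range(270,330,3)])
print('deck col L',[(r,im[r,235:260].mean().round(0)) for r in range(270,345,3)])
print('R',[(r,im[r,335:370].mean().round(0)) for r in range(270,345,3)])
cv2.imwrite('pics/b1c.png',cv2.resize(im[220:360,130:490],None,fx=2.2,fy=2.2,interpolation=3))
E
```

```text
0.0581 292.8
0.0561 309.7
0.0541 326.4
0.0511 351.4
0.049 368.7
[0.034, 0, 0.044] [320.6 290.2]
[0.034, 0.0115, 0.048] [212.5 264.4]
[0.034, -0.0115, 0.048] [438.3 259.1]
[0.034, -0.0135, 0.048] [459.7 258.6]
[0.0155, 0, 0.049] [312.8 306.7]
[0, 0, 0.049] [305.1 356.4]
[0.034, 0.02, 0.044] [138.8 292.6]
[0.034, -0.02, 0.044] [530.1 287.4]
blade col [(270, np.float64(182.0)), (273, np.float64(182.0)), (276, np.float64(181.0)), (279, np.float64(179.0)), (282, np.float64(177.0)), (285, np.float64(176.0)), (288, np.float64(172.0)), (291, np.float64(171.0)), (294, np.float64(179.0)), (297, np.float64(203.0)), (300, np.float64(233.0)), (303, np.float64(250.0)), (306, np.float64(254.0)), (309, np.float64(254.0)), (312, np.float64(252.0)), (315, np.float64(244.0)), (318, np.float64(229.0)), (321, np.float64(212.0)), (324, np.float64(197.0)), (327, np.float64(187.0))]
deck col L [(270, np.float64(154.0)), (273, np.float64(172.0)), (276, np.float64(186.0)), (279, np.float64(192.0)), (282, np.float64(193.0)), (285, np.float64(197.0)), (288, np.float64(217.0)), (291, np.float64(243.0)), (294, np
[... 386 characters left out ...]
, np.float64(179.0)), (342, np.float64(178.0))]
R [(270, np.float64(153.0)), (273, np.float64(144.0)), (276, np.float64(133.0)), (279, np.float64(126.0)), (282, np.float64(134.0)), (285, np.float64(171.0)), (288, np.float64(223.0)), (291, np.float64(254.0)), (294, np.float64(255.0)), (297, np.float64(255.0)), (300, np.float64(255.0)), (303, np.float64(255.0)), (306, np.float64(255.0)), (309, np.float64(255.0)), (312, np.float64(253.0)), (315, np.float64(239.0)), (318, np.float64(214.0)), (321, np.float64(192.0)), (324, np.float64(179.0)), (327, np.float64(172.0)), (330, np.float64(170.0)), (333, np.float64(169.0)), (336, np.float64(169.0)), (339, np.float64(170.0)), (342, np.float64(170.0))]
```

View pics/b1c.png

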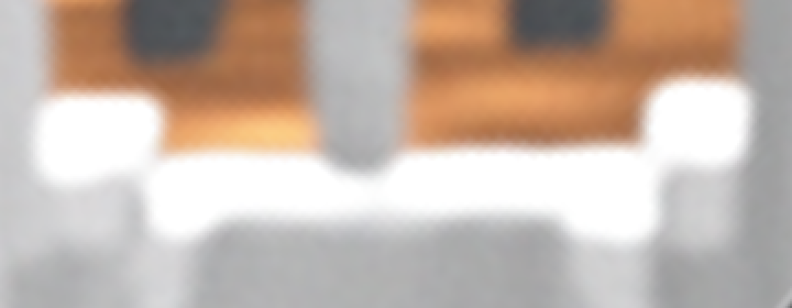

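```bash
python3 - <<'E'
from fk import *
for y in (1.9,2.1,2.3):
    q,e=ik(np.array([.5865,.0437,.23]),Rt(np.pi/2,y),[0,.5,1.6,0,1.,-.5]);print(y,e,q.round(2))
qe,e=ik(np.array([.5865,.0437,.23]),Rt(np.pi/2,2.1),[0,.5,1.6,0,1.,-.5])
# path via mid raised
exec(open('search2.py').read().split('def pts')[0].split('rng=')[0])
q0=robot.observe()['joints']
box=np.array([[x,y,z] for x in(-.15,-.10,-.054) for y in(-.038,0,.038) for z in(-.089,0,.089)]+[[x,y,z] for x in(-.05,-.01,.025) for y in(-.016,.016) for z in(-.04,.04)])
c,s=np.cos(YAW),np.sin(YAW)
def mn(q):
    P,R=fkt(q);B=(R@box.T).T+P;Bs=B-O;x=c*Bs[:,0]+s*Bs[:,1];y=-s*Bs[:,0]+c*Bs[:,1];z=B[:,2]
    m=(x>-.16)&(x<.08)&(abs(y)<.07);return z.min().round(3),(z[m].min().round(3) if m.any() else None)
for f in np.linspace(0,1,13): print(mn(q0+(qe-q0)*f),end=' ')
jpath(qe)
E
```

```text
1.9 1.1514900144504736e-10 [-0.03  0.45  1.45  0.    1.24 -0.36]
2.1 1.1574574632078338e-10 [-0.03  0.45  1.45  0.    1.24 -0.56]
2.3 8.012313035266061e-11 [-0.03  0.45  1.45  0.    1.24 -0.76]
(np.float64(0.061), np.float64(0.108)) (np.float64(0.065), np.float64(0.147)) (np.float64(0.072), np.float64(0.183)) (np.float64(0.081), np.float64(0.117)) (np.float64(0.092), np.float64(0.131)) (np.float64(0.091), np.float64(0.135)) (np.float64(0.094), np.float64(0.146)) (np.float64(0.094), np.float64(0.134)) (np.float64(0.096), np.float64(0.122)) (np.float64(0.106), np.float64(0.149)) (np.float64(0.126), np.float64(0.158)) (np.float64(0.158), np.float64(0.158)) (np.float64(0.205), np.float64(0.205)) fk err [-0.0007 -0.0012  0.    ] n 27 minz 0.108 qt [-0.03  0.45  1.45  0.    1.24 -0.56]
7.8 -17.2 -1.4 -0.127 -0.018 -0.066; 7.3 -15.8 -2.0 -0.128 -0.018 -0.065; 6.7 -14.3 -2.4 -0.129 -0.017 -0.064; 6.1 -12.9 -2.6 -0.130 -0.017 -0.063; 5.4 -11.5 -2.6 -0.131 -0.017 -0.062; 4.7 -10.1 -2.5 -0.131 -0.018 -0.062; 3.9 -8.8 -2.1 -0.131 -0.018 -0.061; 3.0 -7.6 -1.7 -0.131 -0.019 -0.061; 2.0 -6.5 -1.0 -0.130 -0.019 -0.061; 0.9 -5.5 -0.2 -0.130 -0.020 -0.061

-0.2 -4.6 0.7 -0.129 -0.021 -0.061; -1.4 -4.0 1.7 -0.128 -0.021 -0.062; -2.7 -3.5 2.9 -0.127 -0.022 -0.063; -4.0 -3.3 4.1 -0.125 -0.023 -0.064; -5.4 -3.3 5.3 -0.124 -0.023 -0.065; -6.8 -3.5 6.5 -0.122 -0.023 -0.067; -8.3 -4.0 7.7 -0.120 -0.023 -0.069; -9.8 -4.8 8.8 -0.117 -0.023 -0.071; -11.4 -5.8 9.9 -0.115 -0.023 -0.073; -12.9 -7.1 10.8 -0.112 -0.022 -0.075

-14.5 -8.6 11.5 -0.109 -0.021 -0.077; -16.0 -10.3 11.9 -0.106 -0.020 -0.079; -17.5 -12.2 12.2 -0.102 -0.018 -0.081; -19.0 -14.3 12.1 -0.098 -0.016 -0.083; -20.4 -16.5 11.7 -0.095 -0.013 -0.085; -21.7 -18.8 11.0 -0.091 -0.010 -0.087; -22.9 -21.2 9.9 -0.087 -0.007 -0.089
```

```bash
cat > pth.py <<'E'
from fk import *
box=np.array([[x,y,z] for x in(-.15,-.10,-.054) for y in(-.038,0,.038) for z in(-.089,0,.089)]+[[x,y,z] for x in(-.05,-.01,.025) for y in(-.016,.016) for z in(-.045,.045)])
c,s=np.cos(YAW),np.sin(YAW)
def mn(q):
    P,R=fkt(q);B=(R@box.T).T+P;Bs=B-O;x=c*Bs[:,0]+s*Bs[:,1];y=-s*Bs[:,0]+c*Bs[:,1];z=B[:,2]
    m=(x>-.05)&(x<.06)&(abs(y)<.06);return P.round(2),z.min().round(3),(z[m].min().round(3) if m.any() else None)
E
python3 - <<'E'
from pth import *
q0=robot.observe()['joints']
via,e=ik(np.array([.50,.0437,.31]),Rt(1.2,1.5),[0,.3,1.6,0.3,1.,-.3]);print(via.round(2),e)
qe,e=ik(np.array([.5865,.0437,.30]),Rt(np.pi/2,2.1),[0,.5,1.6,0,1.,-.5]);print(qe.round(2))
for f in np.linspace(0,1,11): print(mn(q0+(qe-q0)*f))
E
```

```text
[-0.27  0.26  1.58  0.37  1.39 -0.28] 1.6055831664196774e-09
[-0.03  0.39  1.35  0.    1.4  -0.56]
(array([0.48, 0.14, 0.11]), np.float64(0.06), None)
(array([0.49, 0.18, 0.14]), np.float64(0.071), None)
(array([0.49, 0.22, 0.16]), np.float64(0.086), None)
(array([0.48, 0.24, 0.17]), np.float64(0.106), None)
(array([0.47, 0.25, 0.18]), np.float64(0.112), None)
(array([0.46, 0.24, 0.18]), np.float64(0.122), np.float64(0.203))
(array([0.46, 0.22, 0.18]), np.float64(0.129), np.float64(0.223))
(array([0.48, 0.18, 0.18]), np.float64(0.141), np.float64(0.21))
(array([0.5 , 0.14, 0.2 ]), np.float64(0.167), np.float64(0.22))
(array([0.54, 0.09, 0.24]), np.float64(0.21), np.float64(0.21))
(array([0.59, 0.04, 0.3 ]), np.float64(0.275), np.float64(0.275))
```

Target at z=0.30 first: clear of the knob all the way.

```bash
python3 - <<'E'
from pth import *
qe,e=ik(np.array([.5865,.0437,.30]),Rt(np.pi/2,2.1),[0,.5,1.6,0,1.,-.5]);jpath(qe)
E
```

```text
fk err [-0.0007 -0.0012  0.    ] n 28 minz 0.108 qt [-0.03  0.39  1.35  0.    1.4  -0.56]
7.9 -17.4 -4.8 -0.127 -0.010 -0.068; 7.4 -15.9 -5.3 -0.128 -0.010 -0.067; 6.9 -14.4 -5.6 -0.129 -0.010 -0.065; 6.3 -13.0 -5.7 -0.129 -0.010 -0.064; 5.6 -11.5 -5.6 -0.129 -0.011 -0.064; 4.9 -10.1 -5.4 -0.129 -0.011 -0.063; 4.0 -8.7 -5.0 -0.129 -0.012 -0.062; 3.1 -7.4 -4.5 -0.129 -0.013 -0.062; 2.1 -6.3 -3.8 -0.128 -0.014 -0.062; 1.1 -5.2 -3.0 -0.127 -0.015 -0.062

-0.1 -4.3 -2.1 -0.126 -0.015 -0.063; -1.3 -3.6 -1.0 -0.125 -0.016 -0.063; -2.6 -3.0 0.1 -0.123 -0.017 -0.064; -4.0 -2.7 1.3 -0.122 -0.018 -0.065; -5.5 -2.5 2.5 -0.120 -0.019 -0.067; -7.0 -2.6 3.6 -0.117 -0.019 -0.068; -8.6 -3.0 4.8 -0.115 -0.019 -0.070; -10.2 -3.5 5.9 -0.112 -0.020 -0.071; -11.8 -4.3 6.9 -0.109 -0.019 -0.073; -13.5 -5.4 7.8 -0.106 -0.019 -0.075

-15.2 -6.6 8.5 -0.102 -0.018 -0.077; -16.8 -8.1 9.0 -0.099 -0.018 -0.079; -18.5 -9.7 9.2 -0.095 -0.016 -0.081; -20.1 -11.5 9.2 -0.091 -0.015 -0.083; -21.6 -13.5 8.9 -0.086 -0.013 -0.084; -23.1 -15.5 8.3 -0.082 -0.011 -0.086; -24.5 -17.6 7.4 -0.077 -0.008 -0.087; -25.7 -19.6 6.1 -0.072 -0.005 -0.089
```

>>> {"name": "send_rows", "arguments": {
  "steps": "7.9 -17.4 -4.8 -0.127 -0.010 -0.068; 7.4 -15.9 -5.3 -0.128 -0.010 -0.067; 6.9 -14.4 -5.6 -0.129 -0.010 -0.065; 6.3 -13.0 -5.7 -0.129 -0.010 -0.064; 5.6 -11.5 -5.6 -0.129 -0.011 -0.064; 4.9 -10.1 -5.4 -0.129 -0.011 -0.063; 4.0 -8.7 -5.0 -0.129 -0.012 -0.062; 3.1 -7.4 -4.5 -0.129 -0.013 -0.062; 2.1 -6.3 -3.8 -0.128 -0.014 -0.062; 1.1 -5.2 -3.0 -0.127 -0.015 -0.062"
}}

```text
time: 13.45
ee_pos: [0.4717, 0.2459, 0.1764]
tool_rot: [3.008, 0.384, 1.404]
ft_force: [-0.5, 0.0, -0.6]
grip_width: 0.0517
```

>>> {"name": "send_rows", "arguments": {
  "steps": "-0.1 -4.3 -2.1 -0.126 -0.015 -0.063; -1.3 -3.6 -1.0 -0.125 -0.016 -0.063; -2.6 -3.0 0.1 -0.123 -0.017 -0.064; -4.0 -2.7 1.3 -0.122 -0.018 -0.065; -5.5 -2.5 2.5 -0.120 -0.019 -0.067; -7.0 -2.6 3.6 -0.117 -0.019 -0.068; -8.6 -3.0 4.8 -0.115 -0.019 -0.070; -10.2 -3.5 5.9 -0.112 -0.020 -0.071; -11.8 -4.3 6.9 -0.109 -0.019 -0.073; -13.5 -5.4 7.8 -0.106 -0.019 -0.075"
}}

```text
time: 14.45
ee_pos: [0.4809, 0.1751, 0.1871]
tool_rot: [2.118, 0.909, 1.927]
ft_force: [0.3, -0.0, 0.6]
grip_width: 0.0516
```

```bash
python3 - <<'E'
from pth import *
st()
qe,e=ik(np.array([.5865,.0437,.26]),Rt(np.pi/2,2.1),[0,.5,1.6,0,1.,-.5]);jpath(qe)
q0=robot.observe()['joints']
for f in np.linspace(0,1,7): print(mn(q0+(qe-q0)*f))
E
```

```text
t 14.45 p [0.4809 0.1751 0.1871] F [ 0.3  -0.02  0.56] M [-0.4056 -0.0681  0.0015] w 0.0516 q [-0.133  0.542  1.662  0.592  1.335 -0.202]
[[-0.214  0.253  0.943]
 [ 0.576  0.813 -0.087]
 [-0.789  0.525 -0.32 ]]
fk err [ 0.0003 -0.0011 -0.0001] n 7 minz 0.187 qt [-0.03  0.42  1.41  0.    1.31 -0.56]
-13.3 -10.8 10.1 -0.110 -0.023 -0.089; -15.0 -12.3 10.6 -0.107 -0.021 -0.091; -16.7 -14.0 10.9 -0.104 -0.019 -0.093; -18.4 -15.9 11.0 -0.101 -0.017 -0.094; -20.0 -18.0 10.7 -0.097 -0.014 -0.096; -21.5 -20.3 10.0 -0.093 -0.011 -0.097; -22.8 -22.7 9.0 -0.090 -0.007 -0.099

(array([0.48, 0.17, 0.19]), np.float64(0.144), np.float64(0.217))
(array([0.49, 0.15, 0.19]), np.float64(0.15), np.float64(0.196))
(array([0.51, 0.13, 0.19]), np.float64(0.158), np.float64(0.214))
(array([0.52, 0.11, 0.2 ]), np.float64(0.171), np.float64(0.204))
(array([0.54, 0.09, 0.22]), np.float64(0.188), np.float64(0.188))
(array([0.56, 0.07, 0.24]), np.float64(0.209), np.float64(0.209))
(array([0.59, 0.04, 0.26]), np.float64(0.235), np.float64(0.235))
```

>>> {"name": "send_rows", "arguments": {
  "steps": "-13.3 -10.8 10.1 -0.110 -0.023 -0.089; -15.0 -12.3 10.6 -0.107 -0.021 -0.091; -16.7 -14.0 10.9 -0.104 -0.019 -0.093; -18.4 -15.9 11.0 -0.101 -0.017 -0.094; -20.0 -18.0 10.7 -0.097 -0.014 -0.096; -21.5 -20.3 10.0 -0.093 -0.011 -0.097; -22.8 -22.7 9.0 -0.090 -0.007 -0.099; 0 0 0 0 0 0; 0 0 0 0 0 0"
}}

```text
time: 15.35
ee_pos: [0.5853, 0.0453, 0.2594]
tool_rot: [1.565, 1.566, 2.089]
ft_force: [0.6, 1.1, -0.3]
grip_width: 0.0519
```

```bash
python3 - <<'E'
from pth import *
ob=st();C=cam('wrist',ob)
cv2.imwrite('pics/k1.png',optics.grab_frame('wrist'));print(pj(C,Sm([0,0,.168])))
plan(np.array([.5865,.0437,.168]),Rt(np.pi/2,2.1))
E
```

```text
t 15.35 p [0.5853 0.0453 0.2594] F [ 0.55  1.06 -0.26] M [-0.1073  0.0362 -0.0094] w 0.0519 q [-0.027  0.422  1.413  0.004  1.31  -0.552]
[[-0.002 -0.5    0.866]
 [ 0.004  0.866  0.5  ]
 [-1.     0.005  0.   ]]
[314.90791749 210.92675284]
n 3 min 3
30.2 -0.9 0.3 -0.002 0 -0.002; 30.2 -0.8 0.2 -0.002 0 -0.002; 30.2 -0.8 0.2 -0.002 0 -0.002
```

View pics/k1.png

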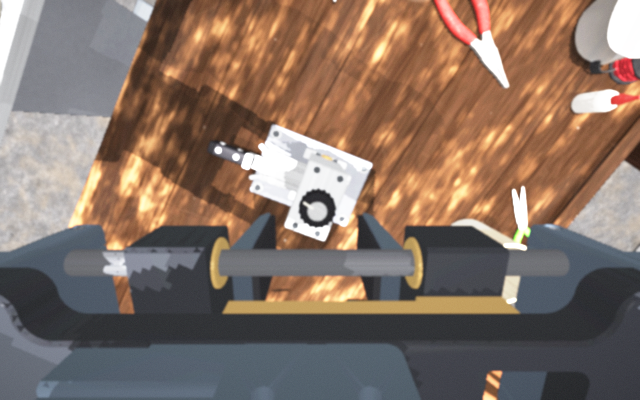

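>>> {"name": "send_rows", "arguments": {
  "steps": "31 -0.5 0.4 0 0 0; 30 -0.5 0.4 0 0 0; 31 -0.5 0.4 0 0 0; 0 0 0 0 0 0"
}}

```text
time: 15.8
ee_pos: [0.5852, 0.0446, 0.1634]
tool_rot: [2.071, 1.561, 2.594]
ft_force: [-0.1, 0.4, 0.1]
grip_width: 0.052
```

>>> {"name": "send_rows", "arguments": {
  "steps": "0 0 0 0 0 0; 0 0 0 0 0 0; 0 0 0 0 0 0; 0 0 0 0 0 0",
  "hand": 255,
  "squeeze": 15
}}

```text
time: 16.2
ee_pos: [0.5867, 0.0444, 0.1678]
tool_rot: [1.676, 1.565, 2.2]
ft_force: [-3.1, -4.3, 7.0]
grip_width: 0.0319
```

```bash
python3 - <<'E'
from pth import *
ob=st()
E
```

```text
t 16.2 p [0.5867 0.0444 0.1678] F [-3.09 -4.32  7.02] M [-0.6604  0.8407 -0.035 ] w 0.0319 q [-0.028  0.52   1.52   0.005  1.105 -0.554]
[[-0.003 -0.5    0.866]
 [ 0.004  0.866  0.5  ]
 [-1.     0.005 -0.001]]
```

>>> {"name": "send_rows", "arguments": {
  "steps": "0 0 0 0.1 0 0; 0 0 0 0.145 0 0; 0 0 0 0.145 0 0; 0 0 0 0.145 0 0; 0 0 0 0.145 0 0; 0 0 0 0.145 0 0; 0 0 0 0.145 0 0; 0 0 0 0.145 0 0; 0 0 0 0.145 0 0; 0 0 0 0.145 0 0"
}}

```text
time: 17.2
ee_pos: [0.586, 0.0445, 0.1678]
tool_rot: [-3.026, 1.564, 2.37]
ft_force: [-10.0, -1.0, 11.5]
grip_width: 0.0317
```

>>> {"name": "send_rows", "arguments": {
  "steps": "0 0 0 0.145 0 0; 0 0 0 0.145 0 0; 0 0 0 0.145 0 0; 0 0 0 0.145 0 0; 0 0 0 0.1 0 0; 0 0 0 0.05 0 0; 0 0 0 0 0 0; 0 0 0 0 0 0"
}}

```text
time: 18.0
ee_pos: [0.5858, 0.045, 0.1677]
tool_rot: [-2.345, 1.564, 2.327]
ft_force: [-10.2, 2.2, 11.5]
grip_width: 0.0315
```

```bash
python3 - <<'E'
from pth import *
ob=st()
E
```

```text
t 18.0 p [0.5858 0.045  0.1677] F [-10.22   2.23  11.45] M [ 0.1366  2.0016 -0.0872] w 0.0315 q [-0.028  0.52   1.52   0.006  1.106  1.581]
[[-0.005  0.999 -0.04 ]
 [ 0.005 -0.04  -0.999]
 [-1.    -0.005 -0.005]]
```

>>> {"name": "send_rows", "arguments": {
  "steps": "0 0 0 0.1 0 0; 0 0 0 0.1 0 0; 0 0 0 0.1 0 0; 0 0 0 0.08 0 0; 0 0 0 0 0 0; 0 0 0 0 0 0"
}}

```text
time: 18.6
ee_pos: [0.5859, 0.0451, 0.1677]
tool_rot: [-2.013, 1.564, 2.279]
ft_force: [-9.9, 3.3, 10.5]
grip_width: 0.0315
```

>>> {"name": "send_rows", "arguments": {
  "steps": "0 0 0 0 0 0; 0 0 0 0 0 0; 0 0 0 0 0 0",
  "hand": 130
}}

```text
time: 18.9
ee_pos: [0.5873, 0.0446, 0.1671]
tool_rot: [-2.226, 1.565, 2.066]
ft_force: [-0.3, 0.5, 0.9]
grip_width: 0.0446
```

```bash
python3 - <<'E'
from pth import *
ob=st();P=ob['ee_pos'];R=Ro.from_euler('xyz',ob['tool_rot']).as_matrix()
# last handle grasp TCP (.4755,.0278,.0738) yaw .15
A1=np.array([.575,.043,.205]);A2=np.array([.4755,.0278,.105])
plan(A1,R,P0=P,R0=R);plan(A2,Rt(np.pi/2,.15),P0=A1,R0=R);plan(np.array([.4755,.0278,.0748]),Rt(np.pi/2,.15),P0=A2,R0=Rt(np.pi/2,.15))
E
```

```text
t 18.9 p [0.5873 0.0446 0.1671] F [-0.3   0.5   0.88] M [-0.0477  0.1528 -0.0167] w 0.0446 q [-0.028  0.522  1.519  0.005  1.103  1.961]
[[-0.003  0.913 -0.408]
 [ 0.005 -0.408 -0.913]
 [-1.    -0.004 -0.003]]
n 1 min 1
-37.8 -10.7 6.4 0 0 0
n 4 min 4
25.0 -21.1 13.7 -0.143 -0.001 0.001; 25.0 -22.8 10.5 -0.143 -0.001 0.001; 25.0 -24.1 7.2 -0.143 -0.001 0.001; 25.0 -24.9 3.6 -0.143 -0.001 0.001
n 1 min 1
30.2 0 0.0 0 0 0
```

>>> {"name": "send_rows", "arguments": {
  "steps": "-22 0 0 0 0 0; -20 -10 6 0 0 0; 0 -21 14 -0.143 0 0; 0 -23 10.5 -0.143 0 0; 50 -24 7 -0.143 0 0; 50 -25 3.6 -0.143 0 0; 0 0 0 0 0 0"
}}

```text
time: 19.6
ee_pos: [0.4753, 0.0287, 0.1159]
tool_rot: [-2.127, 1.557, 2.742]
ft_force: [1.0, 0.1, 1.1]
grip_width: 0.0443
```

```bash
python3 look.py h1 2.0; python3 - <<'E'
from pth import *
plan(np.array([.4755,.0278,.0748]),Rt(np.pi/2,.15))
E
```

```text
t 19.6 p [0.4753 0.0287 0.1159] F [0.97 0.11 1.06] M [-0.0182  0.1813  0.0154] w 0.0443 q [-0.068  0.47   1.836  0.006  0.849  1.342]
[[-0.013  0.988  0.156]
 [ 0.005  0.156 -0.988]
 [-1.    -0.012 -0.007]]
n 1 min 1
43.3 -2.7 0.7 0.002 -0.006 0.008
```

View pics/h1z.png

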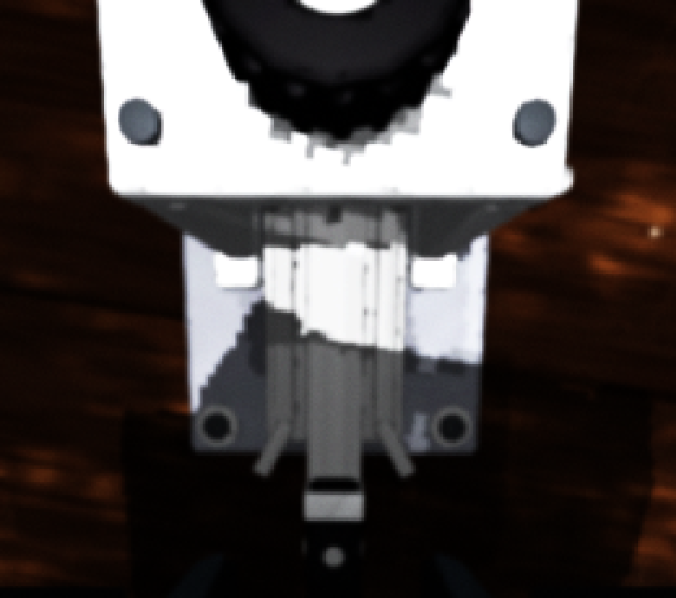

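>>> {"name": "send_rows", "arguments": {
  "steps": "22 -2 0.4 0.002 -0.006 0.008; 19.5 -0.7 0.3 0 0 0; 0 0 0 0 0 0"
}}

```text
time: 19.95
ee_pos: [0.479, 0.0277, 0.0777]
tool_rot: [1.445, 1.566, 0.022]
ft_force: [-0.1, 0.4, 0.9]
grip_width: 0.0446
```

>>> {"name": "send_rows", "arguments": {
  "steps": "0 0 0 0 0 0; 0 0 0 0 0 0; 0 0 0 0 0 0; 0 0 0 0 0 0",
  "hand": 255,
  "squeeze": 20
}}

```text
time: 20.35
ee_pos: [0.479, 0.0277, 0.079]
tool_rot: [1.415, 1.564, -0.006]
ft_force: [1.5, 4.5, 2.4]
grip_width: 0.0158
```

>>> {"name": "send_rows", "arguments": {
  "steps": "0 -1 0 0 0 0; 0 -1 0 0 0 0; 0 0 0 0 0 0"
}}

```text
time: 20.65
ee_pos: [0.4777, 0.0274, 0.0788]
tool_rot: [1.408, 1.562, -0.013]
ft_force: [5.1, 0.7, 6.0]
grip_width: 0.0156
```

```bash
cat > favg.py <<'E'
from h import *
import sys
n=int(sys.argv[1]) if len(sys.argv)>1 else 10
F=[];M=[]
for i in range(n):
    optics.grab_frame('top');ob=robot.observe();F.append(ob['ft_force']);M.append(ob['moment'])
F=np.array(F);d=np.array([np.cos(.15),np.sin(.15),0])
print('t',ob['time'],'p',ob['ee_pos'].round(4),'w',ob['grip_width'].round(4),'F',F.mean(0).round(2),'sd',F.std(0).round(2),'Falong',(F@d).mean().round(2),'M',np.mean(M,0).round(3))
E
python3 favg.py 10
```

```text
Traceback (most recent call last):
  File "favg.py", line 8, in <module>
    print('t',ob['time'],'p',ob['ee_pos'].round(4),'w',ob['grip_width'].round(4),'F',F.mean(0).round(2),'sd',F.std(0).round(2),'Falong',(F@d).mean().round(2),'M',np.mean(M,0).round(3))
                                                       ^^^^^^^^^^^^^^^^^^^^^^
AttributeError: 'float' object has no attribute 'round'
```

>>> {"name": "send_rows", "arguments": {
  "steps": "0 1 0 0 0 0; 0 1 0 0 0 0; 0 0 0 0 0 0"
}}

```text
time: 21.45
ee_pos: [0.4778, 0.0275, 0.0786]
tool_rot: [1.34, 1.566, -0.081]
ft_force: [-3.9, -3.2, 11.7]
grip_width: 0.0158
```

```bash
python3 favg.py 10
```

```text
Traceback (most recent call last):
  File "favg.py", line 8, in <module>
    print('t',ob['time'],'p',ob['ee_pos'].round(4),'w',ob['grip_width'].round(4),'F',F.mean(0).round(2),'sd',F.std(0).round(2),'Falong',(F@d).mean().round(2),'M',np.mean(M,0).round(3))
                                                       ^^^^^^^^^^^^^^^^^^^^^^
AttributeError: 'float' object has no attribute 'round'
```

```bash
sed -i "s/ob\['grip_width'\].round(4)/round(ob['grip_width'],4)/" favg.py; python3 favg.py 6; python3 look.py h2 2.0
```

```text
t 22.25 p [0.4778 0.0275 0.0786] w 0.0157 F [-3.69 -3.48 12.  ] sd [0.35 0.22 0.35] Falong -4.17 M [-0.629  0.714 -0.029]
t 22.25 p [0.4778 0.0275 0.0786] F [-3.71 -3.57 11.8 ] M [-0.613   0.7774  0.0133] w 0.0157 q [-0.067  0.533  1.874 -0.     0.73   1.354]
[[ 0.005  0.989  0.149]
 [-0.     0.149 -0.989]
 [-1.     0.005  0.001]]
```

View pics/h2z.png

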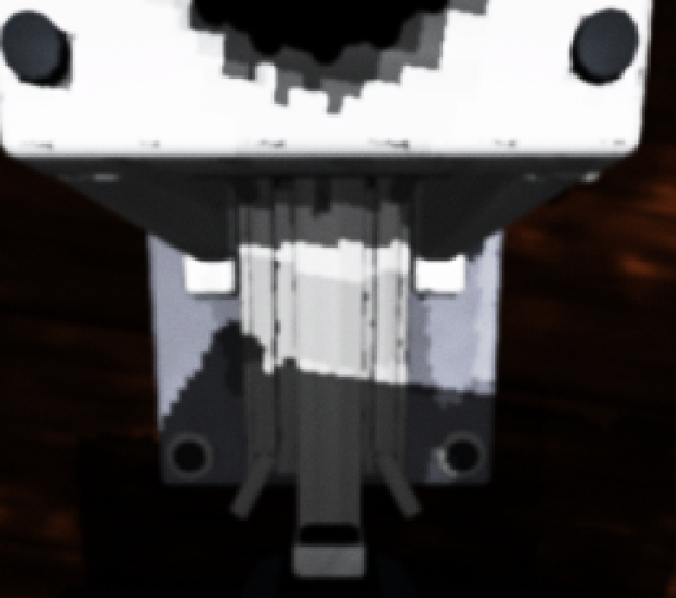

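>>> {"name": "send_rows", "arguments": {
  "steps": "0 0 0 0 0 0; 0 0 0 0 0 0; 0 0 0 0 0 0",
  "hand": 190
}}

```text
time: 22.6
ee_pos: [0.4783, 0.0277, 0.0782]
tool_rot: [1.432, 1.566, 0.011]
ft_force: [-0.1, 0.1, 0.8]
grip_width: 0.0231
```

```bash
python3 favg.py 3
```

```text
t 22.75 p [0.4784 0.0277 0.0782] w 0.0231 F [ 0.33 -0.22  0.19] sd [0.46 0.05 0.44] Falong 0.29 M [-0.07   0.185 -0.018]
```

>>> {"name": "send_rows", "arguments": {
  "steps": "0 0 0 0 0 0; 0 0 0 0 0 0; 0 0 0 0 0 0",
  "hand": 255,
  "squeeze": 10
}}

```text
time: 23.05
ee_pos: [0.4784, 0.0277, 0.0782]
tool_rot: [1.421, 1.565, 0.0]
ft_force: [-0.4, -1.1, 0.1]
grip_width: 0.0158
```

```bash
python3 favg.py 3
```

```text
t 23.2 p [0.4784 0.0277 0.0783] w 0.0159 F [ 0.1  -0.55 -0.32] sd [0.52 0.23 0.4 ] Falong 0.02 M [-0.125  0.153 -0.073]
```

Clean zero now. Tug.

>>> {"name": "send_rows", "arguments": {
  "steps": "0 -1 0 0 0 0; 0 -0.5 0 0 0 0; 0 0 0 0 0 0"
}}

```text
time: 23.5
ee_pos: [0.4771, 0.0275, 0.0783]
tool_rot: [1.419, 1.565, -0.002]
ft_force: [2.0, -0.7, -1.2]
grip_width: 0.0157
```

```bash
python3 favg.py 6
```

```text
t 23.8 p [0.4771 0.0275 0.0783] w 0.0161 F [ 2.43  0.01 -0.94] sd [0.35 0.36 0.58] Falong 2.4 M [-0.052 -0.176 -0.002]
```

>>> {"name": "send_rows", "arguments": {
  "steps": "0 1 0 0 0 0; 0 0.5 0 0 0 0; 0 0 0 0 0 0"
}}

```text
time: 24.1
ee_pos: [0.4774, 0.0277, 0.0782]
tool_rot: [1.409, 1.567, -0.012]
ft_force: [-5.0, -2.6, 5.1]
grip_width: 0.0155
```

```bash
python3 favg.py 6
```

```text
t 24.4 p [0.4774 0.0277 0.0782] w 0.0158 F [-4.45 -2.04  4.79] sd [0.39 0.45 0.48] Falong -4.7 M [-0.425  0.936 -0.104]
```

>>> {"name": "send_rows", "arguments": {
  "steps": "0 0 0 0 0 0; 0 0 0 0 0 0; -22 0 0 0 0 0; -40 0 0 0 0 0; -40 0 0 0 0 0; -30 10 0 0 0 0; 0 35 0 0 0 0; 0 40 -0.6 0 0 0; 0 24 0 0 0 0; 0 0 0 0 0 0",
  "hand": 130
}}

```text
time: 25.4
ee_pos: [0.5882, 0.045, 0.2107]
tool_rot: [1.432, 1.563, 0.011]
ft_force: [-0.5, -0.0, 0.1]
grip_width: 0.0448
```

```bash
python3 - <<'E'
from pth import *
st()
plan(np.array([.5862,.0447,.168]),Rt(np.pi/2,.15))
E
```

```text
t 25.4 p [0.5882 0.045  0.2107] F [-0.46 -0.02  0.05] M [-0.0689  0.183  -0.0068] w 0.0448 q [-0.025  0.469  1.476  0.     1.188  1.395]
[[ 0.007  0.989  0.15 ]
 [ 0.     0.15  -0.989]
 [-1.     0.007  0.001]]
n 1 min 1
42.7 -2.4 -0.1 0 0.001 -0.007
```

>>> {"name": "send_rows", "arguments": {
  "steps": "22 -1.5 0 0 0 -0.007; 20 0 0 0 0 0; 0 0 0 0 0 0; 0 0 0 0 0 0"
}}

```text
time: 25.8
ee_pos: [0.5836, 0.0443, 0.1692]
tool_rot: [-1.27, 1.568, -2.691]
ft_force: [1.1, 0.7, -0.1]
grip_width: 0.0448
```

>>> {"name": "send_rows", "arguments": {
  "steps": "0 0 0 0 0 0; 0 0 0 0 0 0; 0 0 0 0 0 0",
  "hand": 255,
  "squeeze": 15
}}

```text
time: 26.1
ee_pos: [0.5844, 0.0446, 0.1699]
tool_rot: [0.047, 1.57, -1.374]
ft_force: [-1.6, 4.8, 6.8]
grip_width: 0.0318
```

>>> {"name": "send_rows", "arguments": {
  "steps": "0 0 0 -0.1 0 0; 0 0 0 -0.1 0 0; 0 0 0 0 0 0; 0 0 0 0 0 0"
}}

```text
time: 26.5
ee_pos: [0.5845, 0.0443, 0.1699]
tool_rot: [-0.145, 1.57, -1.365]
ft_force: [-1.1, 1.0, 7.2]
grip_width: 0.0315
```

```bash
python3 - <<'E'
from pth import *
st()
E
```

```text
t 26.5 p [0.5845 0.0443 0.1699] F [-1.14  0.95  7.24] M [0.1049 0.3398 0.127 ] w 0.0315 q [-2.600e-02  5.140e-01  1.525e+00 -1.000e-03  1.102e+00  1.196e+00]
[[ 0.     0.939  0.343]
 [-0.001  0.343 -0.939]
 [-1.    -0.     0.001]]
```

>>> {"name": "send_rows", "arguments": {
  "steps": "0 0 0 0 0 0; 0 0 0 0 0 0; 0 0 0 0 0 0; -22 0 0 0 0 0; -20 0 0 0.1 0 0; 0 0 0 0.1 0 0; 0 -45 0 0 0 0; 0 -45 0 0 0 0; 40 -18 0.5 0 0 0; 40 0 0 0 0 0",
  "hand": 130
}}

```text
time: 27.5
ee_pos: [0.4753, 0.0274, 0.1314]
tool_rot: [0.212, 1.569, -1.209]
ft_force: [2.2, -0.0, -0.7]
grip_width: 0.0446
```

>>> {"name": "send_rows", "arguments": {
  "steps": "0 0 0 0 0 0; 0 0 0 0 0 0"
}}

```text
time: 27.7
ee_pos: [0.4776, 0.0276, 0.1315]
tool_rot: [-1.32, 1.568, -2.741]
ft_force: [-0.0, -0.8, 1.1]
grip_width: 0.0445
```

```bash
python3 - <<'E'
from pth import *
st()
plan(np.array([.4775,.0277,.078]),Rt(np.pi/2,.15))
E
```

```text
t 27.7 p [0.4776 0.0276 0.1315] F [-0.01 -0.83  1.13] M [-0.1153  0.167  -0.0343] w 0.0445 q [-6.600e-02  4.430e-01  1.823e+00 -1.000e-03  8.780e-01  1.356e+00]
[[-0.002  0.989  0.149]
 [-0.001  0.149 -0.989]
 [-1.    -0.002  0.001]]
n 2 min 2
26.8 0.0 -0.1 0 0 0.001; 26.8 0 0 0 0 0.001
```

>>> {"name": "send_rows", "arguments": {
  "steps": "27 0 0 0 0 0; 26.5 0 0 0 0 0; 0 0 0 0 0 0; 0 0 0 0 0 0",
  "hand": 190
}}

```text
time: 28.1
ee_pos: [0.4782, 0.0276, 0.0789]
tool_rot: [-0.425, 1.57, -1.846]
ft_force: [0.7, 1.0, 0.6]
grip_width: 0.0233
```

>>> {"name": "send_rows", "arguments": {
  "steps": "0 0 0 0 0 0; 0 0 0 0 0 0; 0 0 0 0 0 0",
  "hand": 255,
  "squeeze": 12
}}

```text
time: 28.4
ee_pos: [0.4782, 0.0276, 0.0788]
tool_rot: [0.659, 1.569, -0.762]
ft_force: [0.3, -0.6, 7.5]
grip_width: 0.0157
```

```bash
python3 favg.py 3
```

```text
t 28.55 p [0.4782 0.0276 0.0787] w 0.0159 F [1.12 0.06 8.54] sd [0.27 0.53 0.18] Falong 1.12 M [ 0.01  -0.056  0.012]
```

>>> {"name": "send_rows", "arguments": {
  "steps": "0 -1 0 0 0 0; 0 -0.5 0 0 0 0; 0 0 0 0 0 0"
}}

```text
time: 28.85
ee_pos: [0.4775, 0.0273, 0.0787]
tool_rot: [1.004, 1.568, -0.417]
ft_force: [5.8, 0.7, 6.0]
grip_width: 0.0163
```

```bash
python3 favg.py 7
```

```text
t 29.2 p [0.4775 0.0274 0.0787] w 0.0163 F [4.78 1.35 6.17] sd [0.63 0.49 0.41] Falong 4.93 M [ 0.189 -0.821  0.03 ]
```

>>> {"name": "send_rows", "arguments": {
  "steps": "-0.6 0 0 0 0 0; 0 0 0 0 0 0"
}}

```text
time: 29.4
ee_pos: [0.4764, 0.0274, 0.0788]
tool_rot: [-0.031, 1.57, -1.452]
ft_force: [2.4, 0.3, 5.0]
grip_width: 0.0159
```

```bash
python3 favg.py 3
```

```text
t 29.55 p [0.4764 0.0273 0.0787] w 0.0157 F [2.56 0.26 7.64] sd [0.5  0.47 0.25] Falong 2.57 M [-0.004 -0.465 -0.032]
```

>>> {"name": "send_rows", "arguments": {
  "steps": "-0.8 0 0 0 0 0; 0 0 0 0 0 0; 0 0 0 0 0 0"
}}

```text
time: 29.85
ee_pos: [0.4752, 0.0274, 0.0789]
tool_rot: [-1.281, 1.568, -2.702]
ft_force: [-1.0, 0.4, 3.4]
grip_width: 0.0161
```

```bash
python3 favg.py 4
```

```text
t 30.05 p [0.4752 0.0274 0.0789] w 0.0159 F [-2.12 -0.3   4.42] sd [0.41 0.41 0.41] Falong -2.14 M [-0.139  0.489  0.01 ]
```

```bash
python3 look.py h3 2.0; python3 - <<'E'
from pth import *
im=optics.grab_frame('side');cv2.imwrite('pics/s3.png',cv2.resize(im[160:260,285:405],None,fx=6,fy=6,interpolation=3))
E
```

```text
t 30.05 p [0.4752 0.0274 0.0789] F [-2.43  0.02  5.12] M [-0.1802  0.6281 -0.0238] w 0.0159 q [-0.067  0.532  1.875 -0.002  0.737  1.355]
[[-0.002  0.989  0.149]
 [-0.001  0.149 -0.989]
 [-1.    -0.002  0.001]]
```

View pics/h3z.png

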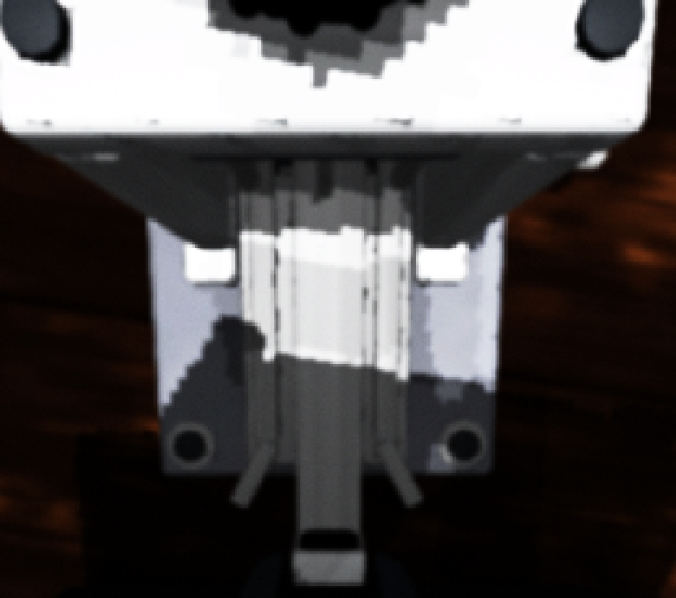

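View pics/s3.png

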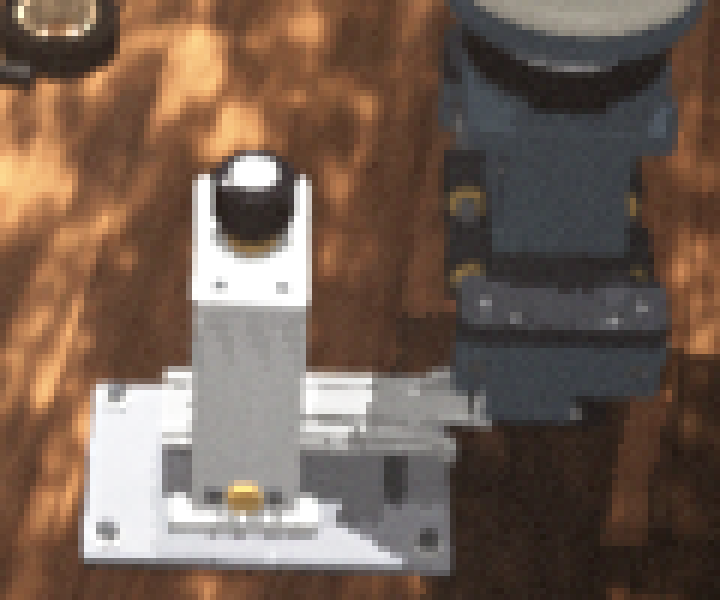

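>>> {"name": "send_rows", "arguments": {
  "steps": "-0.5 2 0 0 0 0; 0 2 0 0 0 0; 0 0 0 0 0 0; 0 0 0 0 0 0"
}}

```text
time: 30.55
ee_pos: [0.4799, 0.028, 0.0793]
tool_rot: [-0.984, 1.569, -2.405]
ft_force: [1.3, -0.2, -1.5]
grip_width: 0.0162
```

```bash
python3 favg.py 3
```

```text
t 30.7 p [0.4798 0.028  0.0794] w 0.0161 F [ 0.27 -0.4  -1.91] sd [0.45 0.46 0.62] Falong 0.2 M [-0.084  0.186 -0.01 ]
```

>>> {"name": "send_rows", "arguments": {
  "steps": "0 -0.7 0 0 0 0; 0 -0.8 0 0 0 0; 0 0 0 0 0 0"
}}

```text
time: 31.0
ee_pos: [0.478, 0.0277, 0.0794]
tool_rot: [-1.145, 1.569, -2.566]
ft_force: [-0.5, 0.3, -2.1]
grip_width: 0.0161
```

```bash
python3 favg.py 6
```

```text
t 31.3 p [0.4781 0.0278 0.0794] w 0.0156 F [-0.46 -0.12 -1.77] sd [0.46 0.41 0.32] Falong -0.47 M [-0.086  0.38   0.001]
```

>>> {"name": "send_rows", "arguments": {
  "steps": "0 0 0 0 0 0; 0 0 0 0 0 0; -22 0 0 0 0 0; -40 0 0 0 0 0; -40 0 0 0 0 0; -30 10 0 0 0 0; 0 35 0 0 0 0; 0 40 -0.6 0 0 0; 0 23 0 0 0 0; 0 0 0 0 0 0",
  "hand": 130
}}

```text
time: 32.3
ee_pos: [0.5877, 0.0449, 0.2111]
tool_rot: [0.31, 1.57, -1.111]
ft_force: [-0.3, -1.2, -0.6]
grip_width: 0.0448
```

>>> {"name": "send_rows", "arguments": {
  "steps": "22 0 0 0 0 0; 20 0 0 0 0 0; 0 0 0 0 0 0; 0 0 0 0 0 0"
}}

```text
time: 32.7
ee_pos: [0.5846, 0.0445, 0.1696]
tool_rot: [-1.268, 1.569, -2.689]
ft_force: [1.2, -0.1, 0.5]
grip_width: 0.0445
```

>>> {"name": "send_rows", "arguments": {
  "steps": "0 0 0 0 0 0; 0 0 0 0 0 0; 0 0 0 0 0 0",
  "hand": 255,
  "squeeze": 15
}}

```text
time: 33.0
ee_pos: [0.5854, 0.0448, 0.1703]
tool_rot: [0.115, 1.57, -1.306]
ft_force: [-1.3, 2.7, 7.3]
grip_width: 0.0313
```

```bash
python3 - <<'E'
from pth import *
st()
E
```

```text
t 33.0 p [0.5854 0.0448 0.1703] F [-1.34  2.69  7.28] M [0.4981 0.4113 0.0242] w 0.0313 q [-2.500e-02  5.150e-01  1.523e+00 -1.000e-03  1.104e+00  1.396e+00]
[[ 0.     0.989  0.149]
 [-0.001  0.149 -0.989]
 [-1.     0.     0.001]]
```

>>> {"name": "send_rows", "arguments": {
  "steps": "0 0 0 0.11 0 0; 0 0 0 0.11 0 0; 0 0 0 0.11 0 0; 0 0 0 0 0 0; 0 0 0 0 0 0"
}}

```text
time: 33.5
ee_pos: [0.5854, 0.0451, 0.1703]
tool_rot: [0.662, 1.571, -1.089]
ft_force: [-1.7, 5.1, 7.7]
grip_width: 0.0316
```

```bash
python3 - <<'E'
from pth import *
st()
E
```

```text
t 33.5 p [0.5854 0.0451 0.1703] F [-1.72  5.1   7.68] M [ 0.9643  0.3697 -0.1331] w 0.0316 q [-0.025  0.515  1.523 -0.     1.104  1.727]
[[ 0.     0.984 -0.18 ]
 [-0.    -0.18  -0.984]
 [-1.     0.     0.   ]]
```

>>> {"name": "send_rows", "arguments": {
  "steps": "0 0 0 0 0 0; 0 0 0 0 0 0; 0 0 0 0 0 0; -22 0 0 0 0 0; -20 0 0 -0.14 0 0; 0 0 0 -0.14 0 0; 0 0 0 -0.05 0 0; 0 -45 0 0 0 0; 0 -45 0 0 0 0; 20 -18 0.5 0 0 0",
  "hand": 130
}}

```text
time: 34.5
ee_pos: [0.4757, 0.0277, 0.1926]
tool_rot: [-0.271, 1.569, -1.692]
ft_force: [-0.0, 0.8, -1.0]
grip_width: 0.0449
```

>>> {"name": "send_rows", "arguments": {
  "steps": "40 0 0 0 0 0; 0 0 0 0 0 0; 0 0 0 0 0 0",
  "hand": 190
}}

```text
time: 34.8
ee_pos: [0.4785, 0.0279, 0.1518]
tool_rot: [-1.346, 1.568, -2.767]
ft_force: [0.5, 0.7, -0.3]
grip_width: 0.0242
```

```bash
python3 - <<'E'
from pth import *
st()
plan(np.array([.478,.0277,.0795]),Rt(np.pi/2,.15))
E
```

```text
t 34.8 p [0.4785 0.0279 0.1518] F [ 0.45  0.66 -0.32] M [-0.0299  0.116   0.0218] w 0.0242 q [-6.600e-02  4.110e-01  1.800e+00 -1.000e-03  9.330e-01  1.356e+00]
[[-0.003  0.989  0.149]
 [-0.001  0.149 -0.989]
 [-1.    -0.003  0.001]]
n 2 min 2
36.2 -0.1 0.0 0 0 0.001; 36.2 -0.2 0.1 0 0 0.001
```

>>> {"name": "send_rows", "arguments": {
  "steps": "36 0 0 0 0 0; 36 0 0 0 0 0; 0 0 0 0 0 0; 0 0 0 0 0 0; 0 0 0 0 0 0; 0 0 0 0 0 0; 0 0 0 0 0 0"
}}

```text
time: 35.5
ee_pos: [0.4789, 0.0278, 0.0806]
tool_rot: [0.338, 1.569, -1.083]
ft_force: [0.2, 0.2, 0.5]
grip_width: 0.0234
```

>>> {"name": "send_rows", "arguments": {
  "steps": "0 0 0 0 0 0; 0 0 0 0 0 0; 0 0 0 0 0 0",
  "hand": 255,
  "squeeze": 12
}}

```text
time: 35.8
ee_pos: [0.4784, 0.0278, 0.0799]
tool_rot: [-0.704, 1.569, -2.125]
ft_force: [-1.6, -0.4, 8.9]
grip_width: 0.0155
```

```bash
python3 favg.py 3
```

```text
t 35.95 p [0.4784 0.0278 0.0799] w 0.0159 F [-1.64 -0.53  8.9 ] sd [0.16 0.23 0.56] Falong -1.7 M [-0.073  0.294  0.022]
```

>>> {"name": "send_rows", "arguments": {
  "steps": "0 0 0 0 0 0; 0 0 0 0 0 0; 0 0 0 0 0 0; 0 0 0 0 0 0",
  "hand": 200
}}

```text
time: 36.35
ee_pos: [0.4781, 0.0278, 0.0794]
tool_rot: [-1.133, 1.569, -2.554]
ft_force: [-0.4, 0.3, -0.9]
grip_width: 0.0197
```

>>> {"name": "send_rows", "arguments": {
  "steps": "0 0 0 0 0 0; 0 0 0 0 0 0; 0 0 0 0 0 0",
  "hand": 255
}}

```text
time: 36.65
ee_pos: [0.4781, 0.0278, 0.0794]
tool_rot: [-1.094, 1.569, -2.515]
ft_force: [-0.5, -0.6, -0.7]
grip_width: 0.0161
```

```bash
python3 favg.py 3
```

```text
t 36.8 p [0.4781 0.0278 0.0794] w 0.0159 F [-0.56 -0.11 -0.76] sd [0.22 0.3  0.18] Falong -0.57 M [-0.122  0.204 -0.06 ]
```

>>> {"name": "send_rows", "arguments": {
  "steps": "-0.2 -0.7 0 0 0 0; 0 -0.8 0 0 0 0; 0 0 0 0 0 0"
}}

```text
time: 37.1
ee_pos: [0.4769, 0.0276, 0.0797]
tool_rot: [-0.862, 1.569, -2.283]
ft_force: [2.3, -0.5, -2.4]
grip_width: 0.0158
```

```bash
python3 favg.py 6
```

```text
t 37.4 p [0.4768 0.0276 0.0797] w 0.0156 F [ 3.03  0.54 -2.29] sd [0.6  0.24 0.41] Falong 3.08 M [-0.019 -0.325 -0.013]
```

>>> {"name": "send_rows", "arguments": {
  "steps": "0 0 0 0 0 0; 0 0 0 0 0 0; 0 0 0 0 0 0; 0 0 0 0 0 0",
  "hand": 200
}}

```text
time: 37.8
ee_pos: [0.4765, 0.0276, 0.0796]
tool_rot: [-1.164, 1.569, -2.585]
ft_force: [-0.9, -0.7, -0.3]
grip_width: 0.0198
```

>>> {"name": "send_rows", "arguments": {
  "steps": "0 0 0 0 0 0; 0 0 0 0 0 0; 0 0 0 0 0 0; 0 0 0 0 0 0",
  "hand": 255,
  "squeeze": 25
}}

```text
time: 38.2
ee_pos: [0.4766, 0.0276, 0.0796]
tool_rot: [-1.149, 1.569, -2.57]
ft_force: [-0.2, -0.2, 1.2]
grip_width: 0.0158
```

```bash
python3 favg.py 3
```

```text
t 38.35 p [0.4766 0.0276 0.0796] w 0.0159 F [-0.94 -1.32  0.8 ] sd [0.47 0.68 0.37] Falong -1.13 M [-0.154  0.333 -0.055]
```

>>> {"name": "send_rows", "arguments": {
  "steps": "0 -1.5 0 0 0 0; 0 -2 0 0 0 0; 0 -2 0 0 0 0"
}}

```text
time: 38.65
ee_pos: [0.4715, 0.0268, 0.0797]
tool_rot: [-0.654, 1.57, -2.075]
ft_force: [4.5, 0.6, -1.0]
grip_width: 0.0158
```

```bash
python3 favg.py 3
```

```text
t 38.8 p [0.471  0.0268 0.0797] w 0.0155 F [ 1.95  0.1  -0.44] sd [0.47 0.28 0.55] Falong 1.94 M [-0.087 -0.132 -0.026]
```

>>> {"name": "send_rows", "arguments": {
  "steps": "0 -6 0 0 0 0; 0 -8 0 0 0 0; 0 -10 0 0 0 0; 0 -14 0 0 0 0; 0 -18 0 0 0 0; 0 -18 0 0 0 0; 0 -18 0 0 0 0; 0 -14 0 0 0 0; 0 0 0 0 0 0; 0 0 0 0 0 0"
}}

```text
time: 39.8
ee_pos: [0.3663, 0.0109, 0.0799]
tool_rot: [-1.093, 1.569, -2.515]
ft_force: [1.1, 0.9, -0.6]
grip_width: 0.0157
```

```bash
python3 look.py d1 2.0; python3 - <<'E'
from pth import *
P=robot.observe()['ee_pos'];R=Rt(np.pi/2,.15)
A=np.array([.43,-.2,.12]);B=np.array([.477,-.233,.055])
plan(A,R);plan(B,R,P0=A,R0=R)
E
```

```text
t 39.8 p [0.3663 0.0109 0.0799] F [ 1.13  0.89 -0.56] M [-0.0447  0.1855  0.0556] w 0.0157 q [-1.320e-01  4.440e-01  2.134e+00 -2.000e-03  5.650e-01  1.291e+00]
[[-0.001  0.989  0.149]
 [-0.001  0.149 -0.989]
 [-1.    -0.002  0.001]]
n 5 min 5
-8.0 6.2 43.6 0 0 0; -8.0 6.2 43.6 0 0 0; -8.0 6.2 43.6 0 0 0; -8.0 6.2 43.6 0 0 0; -8.0 6.2 43.6 0 0 0
n 2 min 2
32.5 20.8 19.8 0 0 0; 32.5 20.8 19.8 0 0 0
```

View pics/d1z.png

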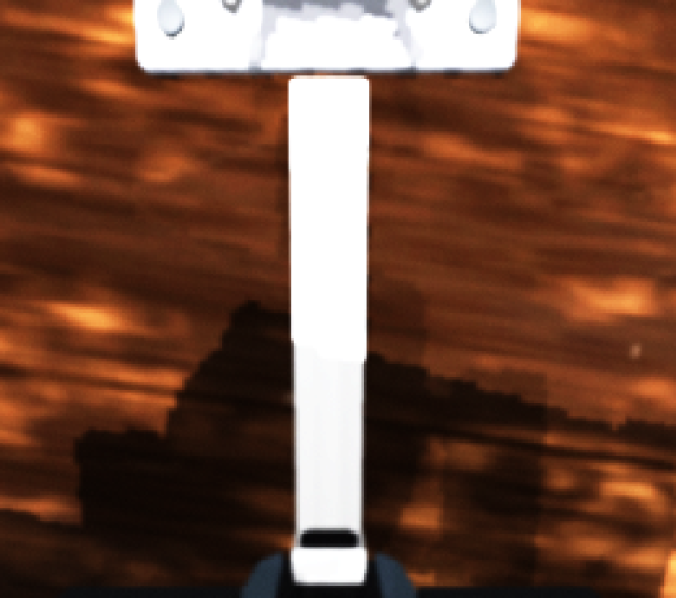

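>>> {"name": "send_rows", "arguments": {
  "steps": "-8 6 40 0 0 0; -8 6 44 0 0 0; -8 6 44 0 0 0; -8 6 44 0 0 0; -8 6 44 0 0 0; 32 21 21 0 0 0; 32 21 21 0 0 0; 0 0 0 0 0 0; 0 0 0 0 0 0; 0 0 0 0 0 0"
}}

```text
time: 40.85
ee_pos: [0.4759, -0.2329, 0.0565]
tool_rot: [-1.128, 1.569, -2.548]
ft_force: [-0.3, 0.1, -1.3]
grip_width: 0.0157
```

```bash
python3 - <<'E'
from pth import *
ob=st();C=cam('wrist',ob)
cv2.imwrite('pics/d2.png',optics.grab_frame('wrist'))
E
```

```text
t 40.85 p [ 0.4759 -0.2329  0.0565] F [-0.32  0.08 -1.26] M [-0.0467  0.2423 -0.    ] w 0.0157 q [-0.567  0.618  1.759 -0.002  0.765  0.855]
[[-0.001  0.989  0.15 ]
 [-0.001  0.15  -0.989]
 [-1.    -0.002  0.001]]
```

View pics/d2.png

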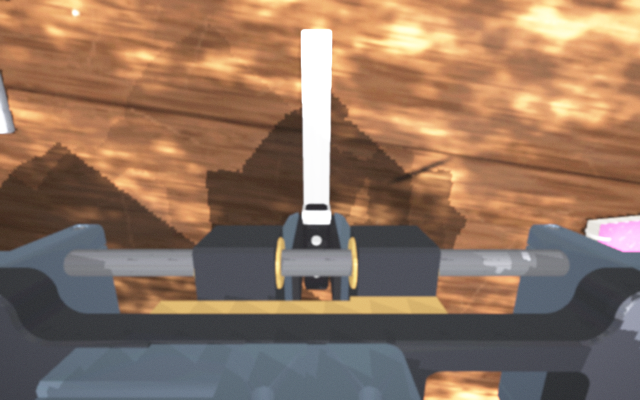

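>>> {"name": "send_rows", "arguments": {
  "steps": "8 0 0 0 0 0; 7 0 0 0 0 0; 4 0 0 0 0 0; 0 0 0 0 0 0; 0 0 0 0 0 0; 0 0 0 0 0 0"
}}

```text
time: 41.5
ee_pos: [0.4761, -0.2334, 0.037]
tool_rot: [-0.994, 1.569, -2.415]
ft_force: [0.4, 0.3, -1.3]
grip_width: 0.0158
```

>>> {"name": "send_rows", "arguments": {
  "steps": "0.8 0 0 0 0 0; 0 0 0 0 0 0; 0 0 0 0 0 0"
}}

```text
time: 41.8
ee_pos: [0.4761, -0.2334, 0.0362]
tool_rot: [-1.03, 1.569, -2.451]
ft_force: [0.1, 0.4, -1.2]
grip_width: 0.0157
```

>>> {"name": "send_rows", "arguments": {
  "steps": "0.7 0 0 0 0 0; 0 0 0 0 0 0; 0 0 0 0 0 0"
}}

```text
time: 42.1
ee_pos: [0.4762, -0.2335, 0.0356]
tool_rot: [-0.881, 1.569, -2.302]
ft_force: [-1.6, -0.8, 6.0]
grip_width: 0.0159
```

Contact with the bench. Release and withdraw.

>>> {"name": "send_rows", "arguments": {
  "steps": "0 0 0 0 0 0; 0 0 0 0 0 0; 0 0 0 0 0 0; 0 0 0 0 0 0",
  "hand": 130
}}

```text
time: 42.5
ee_pos: [0.4761, -0.2334, 0.0354]
tool_rot: [-1.088, 1.569, -2.509]
ft_force: [-0.6, 0.2, -0.4]
grip_width: 0.0438
```

>>> {"name": "send_rows", "arguments": {
  "steps": "-15 0 0 0 0 0; -35 0 0 0 0 0; -40 0 0 0 0 0; -40 0 0 0 0 0; -10 0 0 0 0 0; 0 0 0 0 0 0; 0 0 0 0 0 0; 0 0 0 0 0 0"
}}

```text
time: 43.3
ee_pos: [0.4756, -0.2328, 0.1739]
tool_rot: [-1.812, 1.567, 3.05]
ft_force: [0.5, -0.5, 0.4]
grip_width: 0.0448
```

```bash
python3 - <<'E'
from pth import *
st()
a=optics.grab_frame('wrist');b=optics.grab_frame('top');s=optics.grab_frame('side')
cv2.imwrite('pics/f1.png',np.hstack([a[0:240,150:470],cv2.resize(b[80:320,150:470],(320,240))]));cv2.imwrite('pics/f2.png',s)
E
```

```text
t 43.3 p [ 0.4756 -0.2328  0.1739] F [ 0.48 -0.53  0.39] M [-0.0739  0.1032  0.0069] w 0.0448 q [-0.567  0.44   1.657 -0.002  1.048  0.855]
[[-0.004  0.989  0.149]
 [ 0.     0.149 -0.989]
 [-1.    -0.003 -0.001]]
```

View pics/f1.png

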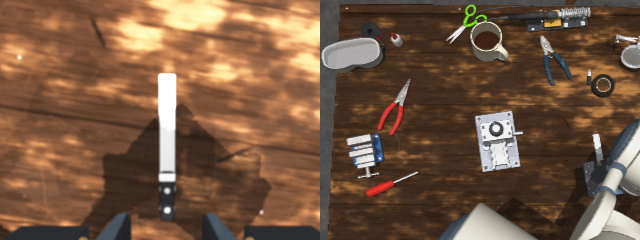

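View pics/f2.png

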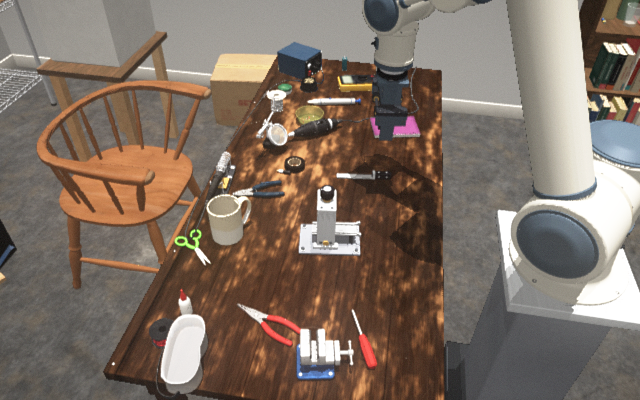

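```bash
python3 -c "
from rig import robot
print(robot.hand_in())"
```

```text
the job is handed in; nothing more can be done
None
```

The blade gap is set and the gauge is drawn out, lying flat on the bench. I handed the job in at about 43 s of the 72 s allowed.

**What I did**
- I slid the gauge along the channel until its tip was about 15 mm past the nip.
- With the gauge in the gap, I turned the knob clockwise 2.515 rad, back 0.20, then forward 0.33. The net turn was about 2.65 rad, roughly 8.4 mm of blade travel.
- I let go of both, drew the gauge out against the drag, and laid it about where it first lay, clear of the machine.

**What the checks showed**
- **Drag:** at 2.315 rad a pull met no drag. At 2.515 rad it met about 2.4 N, and at the final setting about 3 to 3.5 N. First touch therefore lies between 7.4 and 8.0 mm of travel, which puts the final setting about 0.4 to 1.05 mm past it, inside the 1.5 mm limit.
- **Camera:** before I turned the knob, a picture put the play at about 8.0 mm, which agrees. I did not picture the blade again at the end.
- **Final pictures:** the gauge lies flat, the gripper is open and touching nothing, and the tools look unmoved by eye.

**What did not go cleanly**
- Some of the pull tests were spoiled because the hand was pressing the gauge onto the deck with 5 to 12 N. I took the drag figures only from pulls without that load.
- Those tests shifted the gauge back and forth a few millimetres. I estimate its tip was briefly down to about 10 mm past the nip, between knob turns. It was at about 13 mm for the final turn.

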